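# Take up a drum brake with the star wheel

## Robot

A 6-joint arm with a two-finger parallel gripper is mounted at the origin on a cart in front of the work surface, level with it; the furniture and walls round the work are solid. World frame = base frame: x ahead of the robot, y to its left, z up, the work surface at z = 0. Lengths are in m, angles in degrees, forces in N, time in s.
With the tool pointing down it reaches from about 0.275 to 0.775 m from the base axis. Payload 14.6 kg.
Tool frame: the origin (TCP) lies between the finger pads; the fingertips stand ahead of it and the grasp point (between the pads) lies 5 mm behind it (env.tip_extent is the z of the fingertips in the tool frame, in m); z points along the fingers, y is the direction in which the jaws open and shut (so a half turn about z gives the same grasp; the last joint's range is limited). The gripper opens to 85 mm and grips with 20 to 120 N. Pads are 22 mm wide; open, the fingers measure 114 mm over their backs; the gripper's body (76 mm by 85 mm) begins 54 mm behind the grasp point. The pads swing forward as they close: fully open they stand 13 mm farther back than shut.
Start: joints at [65.586, 15.075, -2.767, 72.158, 0, 81.102], TCP at [0.14, 0.506, 0.245] pointing down, gripper open.
Joint ranges: [-151.79, 151.79], [-50.71, 97.33], [-67.44, 78.34], [-121.81, 120.89], [-77.56, 73.72], [-180, 180]. Speed limits (degrees/s): [108.29, 108.29, 147.25, 159.86, 180, 180].

## Interface

Orientations are given as a 3x3 rotation matrix whose columns are the frame's x, y, z axes.
In Python, from workcell import env, grab_frame, boxes_of, masks_of, mark_of gives the robot as it stands.
- The arm moves only by the tool play_rows, never from a script. Its arguments are lists of equal length, an entry for each row: "travel": the shift along the world's x, y, z in m, a list of three; "twist": the turn, a rotation vector about the world's x, y, z in rad, a list of three; "hand": the opening, from 0 (shut) to 1 (fully open). In form: {"travel": [[tx, ty, tz], ...], "twist": [[wx, wy, wz], ...], "hand": [hand, ...]}. A call has 1 to 12 rows; each row shifts and turns the commanded pose from where the row before left it; what a row does not reach is not made up. A row lasts 1/12 s, in which the tool goes at most 41.7 mm and 7.16 degrees, less where a joint would pass 70% of its speed; a pose out of reach is approached as far as the arm can. A call with a gripper value outside its range is refused whole. The fingers move at their own pace and stop on an object; the grip force is fixed at half the most. Time passes only in rows, so rows that do not move let the fingers close. It gives the time, the measured TCP pose, the force and the opening at its end, in the units of the state.
- env.get_obs(): the state, without advancing time (a new reading comes with each control period).
- grab_frame(name): name is "scene" or "top" or "wrist"; returns a dict with "pixels" (480x640x3 uint8, blue, green, red), "range_z" (480x640 float32, m along the optical axis (not along the pixel's ray), 0 where there is no reading), "fx", "fy", "cx", "cy" (pixels), "world_to_cam" (4x4, takes a point from world to camera coordinates). Camera axes: x right, y up, looking along -z (the intrinsics and any distortion apply to the point x, -y, -z); pixel columns grow to the right and rows downward; lengths in m; the calibration is good to about 2 mm. A picture is of the moment at which its call begins.
- env.job_done(): hands the job in, once; it reports no verdict.
Trained networks look in a picture, given as the dict that the camera call returned (one of the last four; its "shot" number tells which), for a name from the list of things; names that differ only in an ending like _2 or _b are one class to them, and where a whole thing is asked for, a point or a joint stands for the part that bears it (a point fixed in the world has none). Each returns a list of dicts, best first, with "confidence" (0 to 1); they miss things now and then, are a little off and sometimes report something else, mostly with a low value. They report only what shows in the picture. A call takes as long as a camera call.
- boxes_of(thing, picture): "location" ([row, column] in pixels, amid what is visible of it).
- masks_of(thing, picture): "mask" (480x640 bool, what is visible of it) and "location" ([row, column] in pixels, amid what is visible of it).
- mark_of(thing, picture): "location" ([row, column] in pixels: a listed point, or the origin of a listed thing).
The state is a dict: "time_s": time; "q": joint angles; "dq": joint speeds; "effort": joint torques, N m; "ee_pos": TCP position; "tool_rot": TCP orientation; "ft_force": force on the tool from outside, world axes, zero at the start; "moment": the same for the moment, N m; "width": opening from 0.0 (shut) to 1.0 (fully open).
Only numpy, scipy, OpenCV 4.12 (cv2) and the standard library are available. Lean on these libraries where they do the work, as an engineer would, in place of code of your own. Each camera call takes 0.05 s, during which the arm holds its last target.

## Task

Take up the drum brake that lies face down on the bench: take the longer of the two screwdrivers out of the wooden rack, poke its blade down through the narrow slot in the steel backing plate and push the teeth of the star wheel below along in the direction of the raised arrow, tooth after tooth, until the wheel stiffens and the shoe sits snug against the drum. Stop at the first clear resistance, about 4 N at the tooth; 7 N would be forcing it, and never lean on the plate. Then hang the screwdriver back in the rack hole it came from, shoulder down on the rack and upright, leaving the wheel snug and everything else in its place.

Things in the scene. Friction and masses are not known exactly. Their poses are not given: they have to be found in the camera images.
- brake: drum brake, fixed, lying face down: dark drum 216 mm across, flat round steel backing plate (200 mm across, 4 mm thick) on top, upper face 80 mm above the bench. Origin on the bench under the drum's centre, z up. The slot lies 50 mm from the centre on the -x side. The plate also carries a round boss 6 mm high and, at the +x edge, a block with stubs, up to 20 mm high.
- slot (a point): centre of the access slot at the plate's upper face. The slot is 34 mm long along this frame's x (along the plate's radius) and 11 mm wide along y, through the 4 mm plate. +x is the way the teeth have to be pushed, shown by a raised dark arrow beside the slot.
- wheel_hub (a point): centre of the star wheel, 40 mm straight below slot, same axes. The wheel stands upright under the slot, its axis level along y: 8 teeth, 5 mm thick and 12 mm wide along y, tip radius 26 mm (so its top is 14 mm below the plate's face), root radius 15 mm.
- star_wheel (a joint): wheel angle, rad; grows as the upper teeth move to the slot's +x. At 0 and every 0.785 rad a tooth stands straight up. Turns under 0.04 N m (2 N at a tooth), stays where left. After 0.7 to 2.2 rad of travel, never the same, the shoe meets the drum; from there it is springy, 1.2 N m per rad (about 2 N more at a tooth per mm). Let go, it springs back a little but stays snug.
- lining (a joint): how far the lining inside the drum is pressed in by the shoe, m: 0 until the shoe touches, about 0.00008 when snug and let go, over 0.00026 when forced. Stiffness 190 N per mm. A reading's noise is larger than that: feel it at the wheel instead.
- rack: wooden tool rack, fixed: a bridge 56 mm (its x) by 150 mm (its y), upper face 112 mm above the bench, 8 mm thick, open below, with two upright through holes 11 mm across at y = -36 and +36 mm, each holding a screwdriver that hangs by the shoulder of its handle. Origin on the bench under its centre, z up.
- driver: the longer screwdriver (199 mm, about 90 g), hanging upright, blade down, in either hole: hexagonal handle 99.5 mm long, 25 mm across flats, 29 mm across corners; round steel blade 6 mm thick, 99.5 mm long. Its y axis runs along the tool from blade to handle; z is the normal of one pair of handle flats, the others at 60 degrees to it; one pair faces along the rack's x within 4 degrees. Origin near the handle's shoulder.
- driver_tip (a point): end of the longer screwdriver's blade, on its axis; about 12 mm above the bench when hanging.
- driver_grip (a point): point on the axis in the middle of the straight part of the longer screwdriver's handle (50 mm long), 154 mm above the blade's end and 45 mm below the handle's end; axes as driver.
- short_driver: the shorter screwdriver (159 mm, blade 60 mm, handle 26 mm thick), a bystander, hanging in the other hole, 72 mm away, its handle's end 212 mm above the bench; its origin lies within 35 mm of the shoulder of its handle.
- bearing: loose ball bearing, 62 mm across, 16 mm high, a bystander; origin under its centre.
- roll: loose roll of tape, 84 mm across, 24 mm high, a bystander; origin under its centre.

How it is judged:
By the outcome, as a careful person would: the job done as asked, in the order asked, and still so for the second after the job is handed in, with the robot touching nothing.
It also fails if it takes over 67 s, if anything falls off the work surface, if the arm or the gripper's body presses on something with over 40 N, if the wrist force passes 120 N, or if a joint passes its speed limit or range.

## Working session

There is one attempt and no reset: what is moved stays moved. The work goes in short steps, Python scripts to look and compute and a tool call to move; the robot and the scene stay as the last step left them, time stands still between calls to the robot, and variables do not carry over. Pictures are saved under pics/ and viewed, and the job is handed in when it is done.

Besides the shell and the picture viewer there is one more tool, called after "Emit:" as name(argument=value, ...) on one line, values as JSON. play_rows: Moves the arm, as the interface text tells. Its arguments: {"type":"object","properties":{"travel":{"type":"array","items":{"type":"array","items":{"type":"number"}}},"twist":{"type":"array","items":{"type":"array","items":{"type":"number"}}},"hand":{"type":"array","items":{"type":"number"}}},"required":["travel","twist","hand"]}

```bash
ls; mkdir -p pics; cat > h.py <<'E'
import numpy as np, cv2
from workcell import env, grab_frame, boxes_of, masks_of, mark_of
def ray(f,r,c):
    T=np.linalg.inv(f["world_to_cam"]); d=np.array([(c-f["cx"])/f["fx"],-(r-f["cy"])/f["fy"],-1.0])
    return T[:3,3],T[:3,:3]@d
def atz(f,r,c,z):
    o,d=ray(f,r,c); return o+d*(z-o[2])/d[2]
def dep(f,r,c):
    o,d=ray(f,r,c); return o+d*f["range_z"][int(round(r)),int(round(c))]
def proj(f,p):
    q=f["world_to_cam"]@np.append(p,1); return np.array([f["cy"]-f["fy"]*q[1]/-q[2], f["cx"]+f["fx"]*q[0]/-q[2]])
def cloud(f):
    T=np.linalg.inv(f["world_to_cam"]); r,c=np.mgrid[0:480,0:640]; z=f["range_z"]
    P=np.stack([(c-f["cx"])/f["fx"]*z,-(r-f["cy"])/f["fy"]*z,-z],-1)
    return P@T[:3,:3].T+T[:3,3]
E
cat > a.py <<'E'
from h import *
np.set_printoptions(precision=4,suppress=True)
o=env.get_obs();print(o["time_s"],o["ee_pos"],o["tool_rot"],env.tip_extent,o["width"],o["ft_force"])
for n in ["top","scene"]:
    f=grab_frame(n);cv2.imwrite(f"pics/{n}0.png",f["pixels"])
    print(n,[k for k in f], np.linalg.inv(f["world_to_cam"])[:3])
    for t in ["brake","slot","wheel_hub","rack","driver","driver_tip","driver_grip","short_driver","bearing","roll"]:
        m=mark_of(t,f)
        print(t,[(np.round(x["location"],1),round(x["confidence"],2),dep(f,*x["location"])) for x in m[:2]])
E
python3 a.py
```

```text
pics
0.0 [0.1403 0.5056 0.2448] [[-0.9636  0.2675 -0.0004]
 [ 0.2675  0.9636 -0.001 ]
 [ 0.0002 -0.001  -1.    ]] 0.014 0.9988186455835912 [ 0.364   0.2898 -0.4396]
top ['pixels', 'range_z', 'fx', 'fy', 'cx', 'cy', 'world_to_cam', 'shot'] [[ 0.022   0.9981 -0.0579  0.4183]
 [-0.9995  0.0234  0.0227 -0.0413]
 [ 0.024   0.0574  0.9981  1.2877]]
brake [(array([222.1, 219.5]), 0.82, array([0.5233, 0.1402, 0.0816]))]
slot [(array([242.4, 212.9]), 0.66, array([0.4823, 0.1576, 0.0497]))]
wheel_hub [(array([239.5, 217.6]), 0.87, array([0.4871, 0.1434, 0.0788]))]
rack [(array([237.4, 377.4]), 0.66, array([ 0.4972, -0.1859,  0.1111]))]
driver [(array([235.9, 392.2]), 0.48, array([ 0.5007, -0.2157,  0.1144]))]
driver_tip []
driver_grip [(array([234.3, 400.7]), 0.58, array([ 0.4973, -0.2172,  0.2113])), (array([239.3, 394.1]), 0.25, array([ 0.4931, -0.2178,  0.1264]))]
short_driver [(array([223.9, 219. ]), 0.62, array([0.5195, 0.141 , 0.0821])), (array([236.3, 357.5]), 0.47, array([ 0.4985, -0.1454,  0.11  ]))]
bearing [(array([288.4, 296.4]), 0.63, array([ 0.3873, -0.0217, -0.0013]))]
roll [(ar
[... 553 characters left out ...]
35.3, 244.1]), 0.26, array([0.4512, 0.0931, 0.0755]))]
driver_tip [(array([320.6, 379.8]), 0.86, array([ 0.4724, -0.2519,  0.0401])), (array([378.7, 388.7]), 0.64, array([ 0.4141, -0.3246,  0.0014]))]
driver_grip [(array([238.4, 384.1]), 0.84, array([ 0.4962, -0.2333,  0.1744]))]
short_driver [(array([241.2, 340. ]), 0.94, array([0.662 , 0.0373, 0.0061])), (array([245.8, 261.1]), 0.23, array([0.475 , 0.0713, 0.0514]))]
bearing [(array([302.9, 255.5]), 0.8, array([ 0.3754, -0.0419,  0.0162])), (array([241.2, 259.8]), 0.5, array([0.4743, 0.0736, 0.0612]))]
roll [(array([378.2, 389.2]), 0.74, array([ 0.4154, -0.3244,  0.0014])), (array([267.3, 372. ]), 0.51, array([ 0.4935, -0.2123,  0.1146]))]
```

View pics/top0.png

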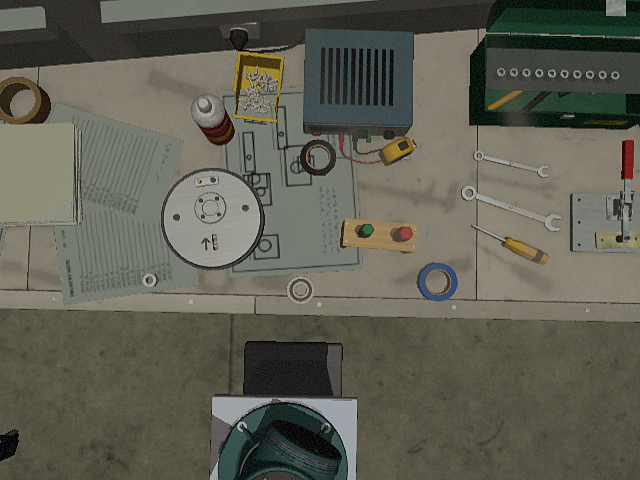

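View pics/scene0.png

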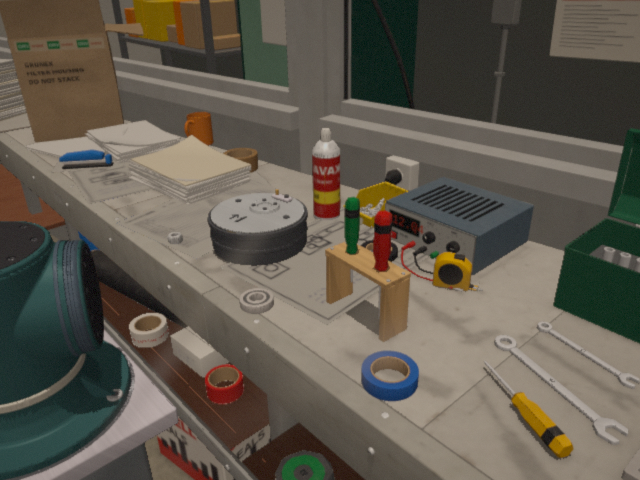

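```bash
cat > b.py <<'E'
from h import *
f=grab_frame("top");p=f["pixels"]
a=cv2.resize(p[160:290,150:290],None,fx=4,fy=4,interpolation=cv2.INTER_CUBIC)
b=cv2.resize(p[180:310,330:470],None,fx=4,fy=4,interpolation=cv2.INTER_CUBIC)
cv2.imwrite("pics/brk.png",a);cv2.imwrite("pics/rck.png",b)
np.save("topc.npy",cloud(f))
import pickle;pickle.dump({k:f[k] for k in f},open("top.pkl","wb"))
f=grab_frame("scene");p=f["pixels"]
cv2.imwrite("pics/sc.png",cv2.resize(p[170:340,190:430],None,fx=3,fy=3,interpolation=cv2.INTER_CUBIC))
pickle.dump({k:f[k] for k in f},open("scene.pkl","wb"))
f=grab_frame("wrist");cv2.imwrite("pics/wr.png",f["pixels"])
E
python3 b.py
```

```text
(no output)
```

View pics/brk.png

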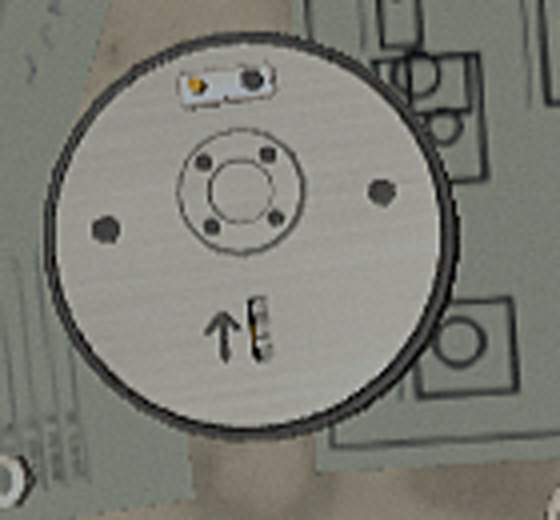

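View pics/rck.png

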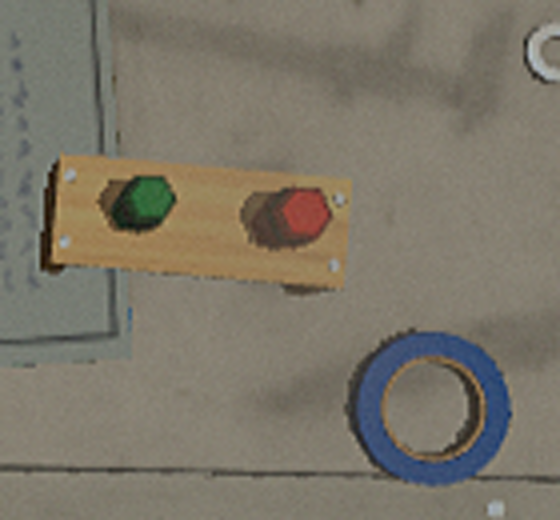

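View pics/sc.png

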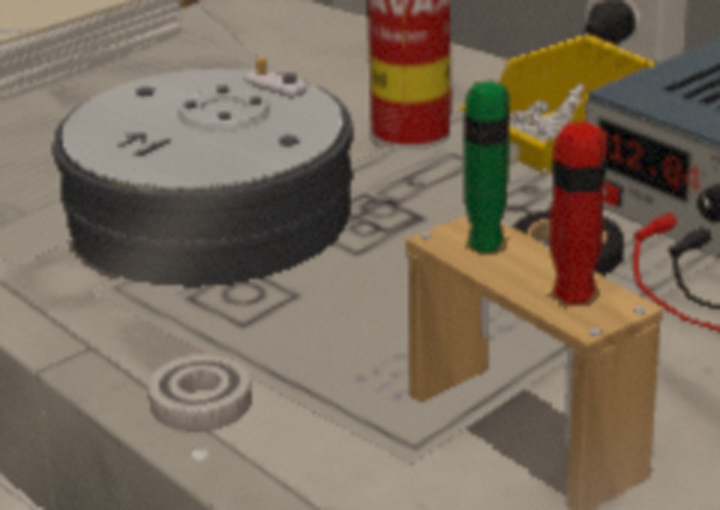

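View pics/wr.png

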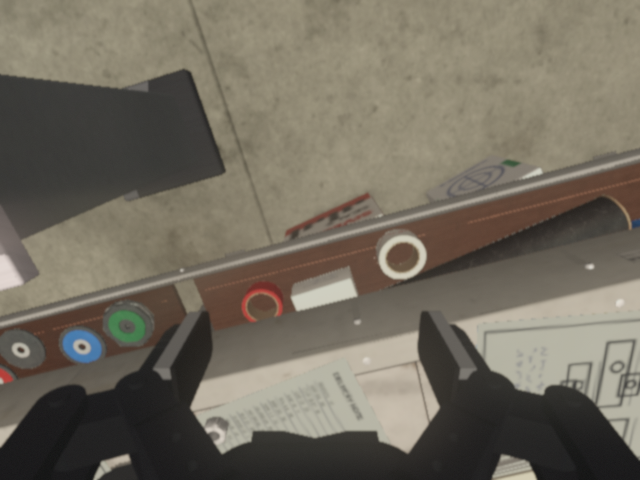

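```bash
cat > c.py <<'E'
from h import *
import pickle
np.set_printoptions(precision=4,suppress=True)
f=pickle.load(open("top.pkl","rb"));s=pickle.load(open("scene.pkl","rb"))
C=cloud(f);r,c=np.mgrid[0:480,0:640]
m=(abs(C[...,2]-0.08)<0.006)&(c>150)&(c<280)&(r>150)&(r<280)
cn=max(cv2.findContours(m.astype(np.uint8),cv2.RETR_EXTERNAL,cv2.CHAIN_APPROX_NONE)[0],key=len)[:,0]
P=np.array([atz(f,y,x,0.08) for x,y in cn])[:,:2]
A=np.c_[2*P,np.ones(len(P))];sol=np.linalg.lstsq(A,(P**2).sum(1),rcond=None)[0]
print("plate c",sol[:2],"R",np.sqrt(sol[2]+sol[:2]@sol[:2]),"z",np.median(C[m][:,2]))
for rc in [(160+329/4-.5,150+260/4-.5)]:
    print("slot vis",atz(f,*rc,0.08))
ce=sol[:2]
# rack
m=(abs(C[...,2]-0.112)<0.006)&(c>320)&(c<440)&(r>200)&(r<270)
cn=max(cv2.findContours(m.astype(np.uint8),cv2.RETR_EXTERNAL,cv2.CHAIN_APPROX_NONE)[0],key=len)[:,0]
P=np.array([atz(f,y,x,0.112) for x,y in cn])[:,:2].astype(np.float32)
print("rack",cv2.minAreaRect(P),"z",np.median(C[m][:,2]))
# colour tops of handles
p=f["pixels"].astype(int)
red=(p[...,2]>100)&(p[...,1]<80)&(p[...,0]<90)&(c>380)&(c<425)&(r>215)&(r<260)
grn=(p[...,1]>70)&(p[...,2]<60)&(p[...,0]<90)&(c>345)&(c<380)&(r>215)&(r<250)
for n,k in (("red",red),("grn",grn)):
    print(n,k.sum(),np.argwhere(k).mean(0),"top z",C[k&(C[...,2]>.18)].mean(0), np.percentile(C[k][:,2],[5,50,95]))
for n in ("scene",):
  S=cloud(s);p=s["pixels"].astype(int)
  k=(p[...,2]>120)&(p[...,1]<60)&(p[...,0]<70)&(r>190)&(r<290)&(c>360)&(c<400)
  Q=S[k];Q=Q[(Q[:,2]>.1)&(Q[:,2]<.25)]
  for z in (.12,.14,.16,.18,.2):
    q=Q[abs(Q[:,2]-z)<.006];print(z,len(q),q.mean(0))
E
python3 c.py
```

```text
plate c [0.5307 0.1565] R 0.10556904289690877 z 0.08005707765733028
slot vis [0.4822 0.1495 0.08  ]
rack ((0.502281665802002, -0.19086740911006927), (0.1503826081752777, 0.05635283514857292), 86.2786865234375) z 0.11255731332033814
red 110 [232.7545 405.7727] top z [ 0.5003 -0.2265  0.2123] [0.2086 0.2123 0.2155]
grn 72 [228.7361 367.125 ] top z [ 0.5061 -0.154   0.2123] [0.2087 0.2126 0.2153]
0.12 1 [ 0.4993 -0.2309  0.1188]
0.14 0 [nan nan nan]
0.16 0 [nan nan nan]
0.18 0 [nan nan nan]
0.2 41 [ 0.4955 -0.233   0.2027]c.py:30: RuntimeWarning: Mean of empty slice.
  q=Q[abs(Q[:,2]-z)<.006];print(z,len(q),q.mean(0))
  ret = um.true_divide(
```

```bash
cat > d.py <<'E'
from h import *
import pickle
np.set_printoptions(precision=4,suppress=True)
N=6
fs=[grab_frame("top") for _ in range(N)]; ss=[grab_frame("scene") for _ in range(N)]
w=grab_frame("wrist")
o=env.get_obs();print("t",o["time_s"])
T=np.linalg.inv(w["world_to_cam"]);R=np.array(o["tool_rot"]);print("cam in tool",R.T@(T[:3,3]-o["ee_pos"]),"\n",R.T@T[:3,:3],w["fx"])
out=[]
for n,L in(("top",fs),("scene",ss)):
    f=dict(L[0]);f["pixels"]=np.mean([x["pixels"] for x in L],0);pickle.dump(f,open(n+".pkl","wb"))
    # rectify plane z=.08, 0.5mm/px for whole plate : image up = +x, left=+y
    g=np.mgrid[0:480,0:480]; X=0.525+(240-g[0])*.0005; Y=0.15+(240-g[1])*.0005
    q=np.stack([X,Y,0*X+.08,0*X+1],-1)@f["world_to_cam"].T
    mc=(f["cx"]+f["fx"]*q[...,0]/-q[...,2]).astype(np.float32); mr=(f["cy"]-f["fy"]*q[...,1]/-q[...,2]).astype(np.float32)
    im=cv2.remap(f["pixels"].astype(np.uint8),mc,mr,cv2.INTER_CUBIC)
    cv2.imwrite(f"pics/rect_{n}.png",im)
    gr=cv2.cvtColor(im,cv2.COLOR_BGR2GRAY)
    b=cv2.morphologyEx((gr>105).astype(np.uint8),cv2.MORPH_OPEN,np.ones((5,5)))
    cn=max(cv2.findContours(b,cv2.RETR_EXTERNAL,cv2.CHAIN_APPROX_NONE)[0],key=cv2.contourArea)
    e=cv2.fitEllipse(cn);print(n,"plate ellipse centre xy",.525+(240-e[0][1])*.0005,.15+(240-e[0][0])*.0005,"R mm",np.array(e[1])*.25)
E
python3 d.py
```

```text
t 1.9
cam in tool [ 0.0836 -0.0003 -0.1275] 
 [[ 0.0001  0.9442  0.3294]
 [ 1.     -0.0005  0.0011]
 [ 0.0012  0.3294 -0.9442]] 364.8653509813834
top plate ellipse centre xy 0.5315217056274414 0.15723671722412108 R mm [99.5349 99.7785]
scene plate ellipse centre xy 0.5356314697265625 0.1720290985107422 R mm [117.6412 130.2514]
```

View pics/rect_top.png

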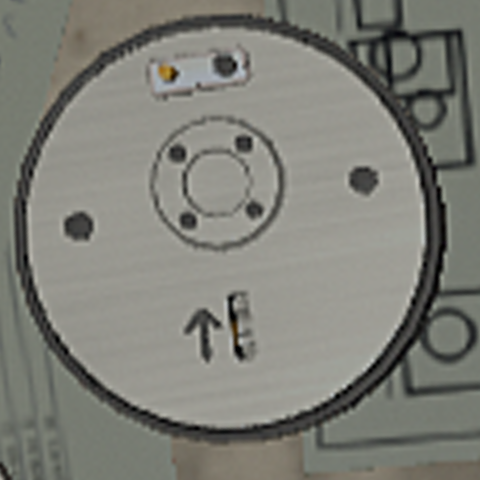

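View pics/rect_scene.png

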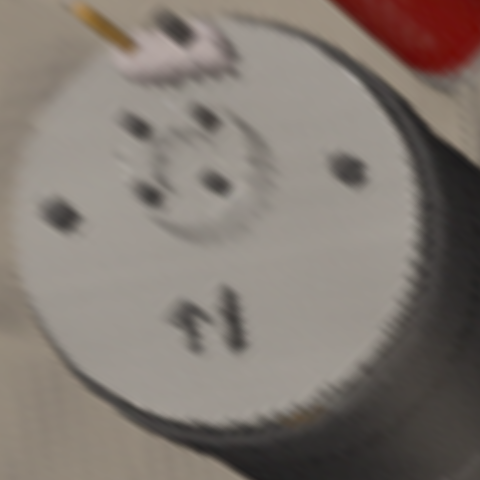

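Emit:
play_rows(travel=[[0.028, -0.029, -0.003], [0.028, -0.029, -0.003], [0.028, -0.029, -0.003], [0.028, -0.029, -0.003], [0.028, -0.029, -0.003], [0.028, -0.029, -0.003], [0.028, -0.029, -0.003], [0.028, -0.029, -0.005], [0.028, -0.029, -0.01], [0.028, -0.029, -0.01], [0.028, -0.029, -0.015], [0.028, -0.029, -0.015]], twist=[[0, 0, 0], [0, 0, 0], [0, 0, 0], [0, 0, 0], [0, 0, 0], [0, 0, 0], [0, 0, 0], [0, 0, 0], [0, 0, 0], [0, 0, 0], [0, 0, 0], [0, 0, 0]], hand=[1, 1, 1, 1, 1, 1, 1, 1, 1, 1, 1, 1])

```text
time_s: 2.9
ee_pos: [0.476, 0.1579, 0.1699]
tool_rot: [[-0.963, 0.268, 0.001], [0.268, 0.963, 0.0], [-0.001, 0.0, -1.0]]
ft_force: [1.5, -0.2, -0.4]
width: 1.0
```

Emit:
play_rows(travel=[[0.003, -0.005, 0], [0, 0, 0], [0, 0, 0], [0, 0, 0]], twist=[[0, 0, 0], [0, 0, 0], [0, 0, 0], [0, 0, 0]], hand=[1, 1, 1, 1])

```text
time_s: 3.23
ee_pos: [0.4771, 0.1555, 0.1707]
tool_rot: [[-0.964, 0.267, 0.0], [0.267, 0.964, 0.0], [-0.0, 0.0, -1.0]]
ft_force: [-0.2, 0.4, 0.3]
width: 0.998
```

```bash
cat > e.py <<'E'
from h import *
import pickle
np.set_printoptions(precision=4,suppress=True)
fs=[grab_frame("wrist") for _ in range(4)];f=dict(fs[-1])
o=env.get_obs();print("t",o["time_s"],o["ee_pos"],o["ft_force"])
for t in("slot","wheel_hub"): print(t,[(x["location"],x["confidence"],atz(f,*x["location"],.08)) for x in mark_of(t,fs[-1])[:2]])
f["pixels"]=np.mean([x["pixels"] for x in fs],0).astype(np.uint8)
cv2.imwrite("pics/w1.png",f["pixels"])
def rect(f,z,cx,cy,h,s,fn,yaw=0):
    g=np.mgrid[0:h,0:h];u=(h/2-g[0])*s;v=(h/2-g[1])*s;c,sn=np.cos(yaw),np.sin(yaw)
    X=cx+c*u-sn*v;Y=cy+sn*u+c*v
    q=np.stack([X,Y,0*X+z,0*X+1],-1)@f["world_to_cam"].T
    im=cv2.remap(f["pixels"],(f["cx"]+f["fx"]*q[...,0]/-q[...,2]).astype(np.float32),(f["cy"]-f["fy"]*q[...,1]/-q[...,2]).astype(np.float32),cv2.INTER_CUBIC)
    cv2.imwrite(fn,im)
rect(f,.08,.4822,.1492,560,.0001,"pics/w1slot.png",np.radians(9.2))
rect(f,.08,.5315,.1572,480,.0005,"pics/w1plate.png",np.radians(9.2))
pickle.dump(f,open("w1.pkl","wb"))
E
python3 e.py
```

```text
t 3.4333 [0.4773 0.1555 0.1707] [-0.5538 -0.1268  0.6928]
slot [([261.8, 308.9], 0.8, array([0.4848, 0.1493, 0.08  ]))]
wheel_hub [([239.2, 310.5], 0.89, array([0.4701, 0.1545, 0.08  ]))]
```

View pics/w1.png

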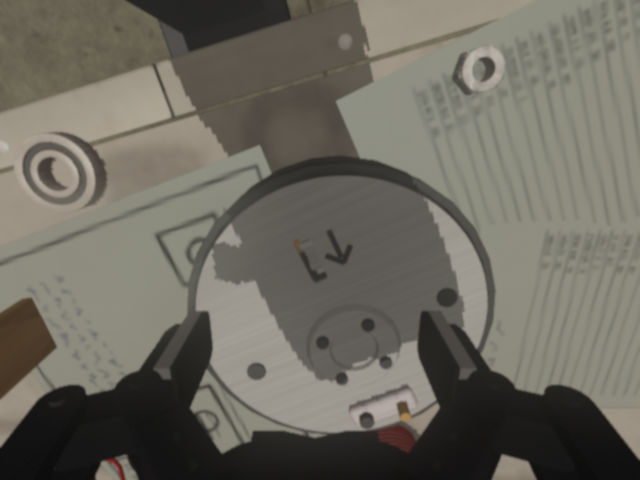

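View pics/w1slot.png

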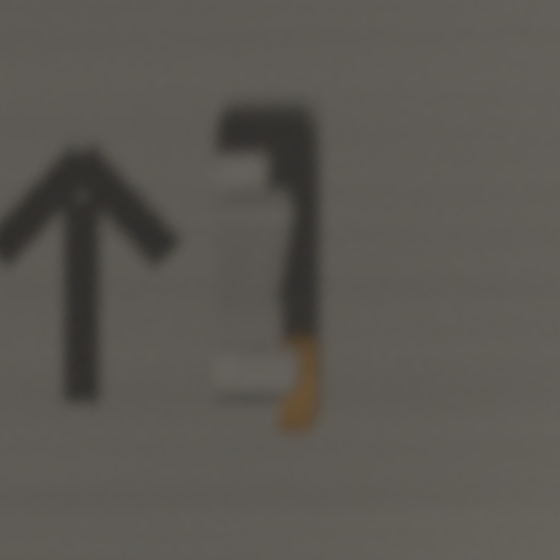

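View pics/w1plate.png

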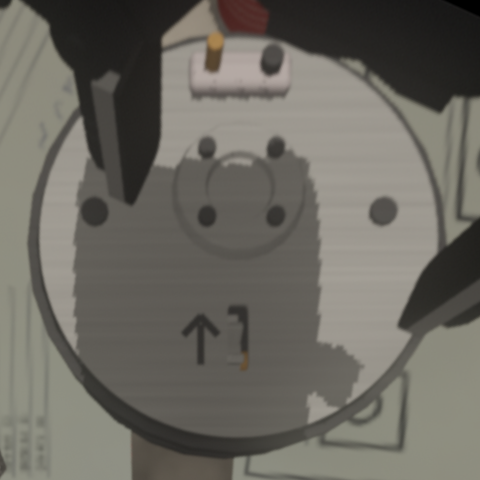

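```bash
cat > g.py <<'E'
from h import *
import pickle
f=pickle.load(open("w1.pkl","rb"));yaw=np.radians(9.2);ex=np.array([np.cos(yaw),np.sin(yaw),0]);ey=np.array([-np.sin(yaw),np.cos(yaw),0])
o=np.linalg.inv(f["world_to_cam"])[:3,3];s=np.array([.4822,.1492,.08])
hub=s+.0012*ex+.0015*ey-[0,0,.04]
print("cam in slot",(o-s)@ex,(o-s)@ey)
for row in (152,172,192,350,372,395):
    p=s+ex*(280-row)*1e-4+ey*(280-240)*1e-4; d=p-o
    for t in np.linspace(.9,1.4,5001):
        q=o+d*t-hub
        if np.hypot(q@ex,q[2])<.026: print(row,np.degrees(np.arctan2(q@ex,q[2])),q@ex,q[2],q@ey);break
E
python3 g.py
```

```text
cam in slot -0.08009796600142423 0.041742091564788794
172 46.22834144763304 0.01877160476954374 0.017983505816128238 -0.0013081770388871582
192 36.20371530597942 0.015351902635324209 0.02097286131978577 -0.0007911103844495602
350 -7.579720625628342 -0.0034267028201070094 0.025751466103004723 3.544142081932888e-05
372 -12.54490945269469 -0.005642746481304442 0.02535870406602781 -3.2494343997301826e-05
395 -17.714687322640877 -0.007905002176500463 0.024747740897397043 -0.000138172200378716
```

Emit:
play_rows(travel=[[0, -0.01, 0.03], [0, -0.015, 0.03], [0.002, -0.03, 0.02], [0.002, -0.033, 0], [0.002, -0.033, 0], [0.002, -0.033, 0], [0.002, -0.033, 0], [0.002, -0.033, 0], [0.002, -0.033, 0], [0.002, -0.033, 0], [0.002, -0.033, 0], [0.002, -0.033, 0]], twist=[[0, 0, -0.115], [0, 0, -0.115], [0, 0, -0.115], [0, 0, -0.115], [0, 0, -0.115], [0, 0, -0.115], [0, 0, -0.115], [0, 0, -0.115], [0, 0, -0.115], [0, 0, -0.115], [0, 0, -0.115], [0, 0, -0.1]], hand=[1, 1, 1, 1, 1, 1, 1, 1, 1, 1, 1, 1])

```text
time_s: 4.53
ee_pos: [0.4975, -0.1987, 0.2504]
tool_rot: [[0.071, 0.998, 0.0], [0.998, -0.071, -0.0], [-0.0, 0.0, -1.0]]
ft_force: [0.7, -0.0, 0.2]
width: 0.996
```

Emit:
play_rows(travel=[[0.002, -0.025, 0], [0, 0, 0], [0, 0, 0]], twist=[[0, 0, 0], [0, 0, 0], [0, 0, 0]], hand=[1, 1, 1])

```text
time_s: 4.78
ee_pos: [0.4996, -0.2231, 0.2499]
tool_rot: [[0.066, 0.998, -0.0], [0.998, -0.066, 0.0], [0.0, -0.0, -1.0]]
ft_force: [-0.3, 1.5, -0.9]
width: 1.003
```

```bash
cat > i.py <<'E'
from h import *
np.set_printoptions(precision=4,suppress=True)
f=grab_frame("wrist");o=env.get_obs();R=np.array(o["tool_rot"]);print("t",o["time_s"],o["ee_pos"],np.degrees(np.arctan2(R[1,1],R[0,1])),o["q"],R)
cv2.imwrite("pics/w2.png",f["pixels"])
for t in("driver","driver_grip","short_driver","rack"): print(t,[(x["location"],x["confidence"],dep(f,*x["location"])) for x in mark_of(t,f)[:2]])
C=cloud(f);p=f["pixels"].astype(int)
k=(p[...,2]>90)&(p[...,1]<70)&(p[...,0]<80)&(abs(C[...,2]-.2)<.03)&(abs(C[...,1]+.227)<.03)
print(k.sum(),C[k].mean(0),C[k].min(0),C[k].max(0))
m=abs(C[...,2]-.2115)<.002;m&=k;print("top",m.sum(),(C[m].min(0)+C[m].max(0))/2,C[m].mean(0))
E
python3 i.py
```

```text
t 4.8333 [ 0.4996 -0.2221  0.2501] -3.7373535581377886 [-32.5192  17.1663   0.9986  73.8517   0.0108  61.2182] [[ 0.0652  0.9979 -0.0002]
 [ 0.9979 -0.0652  0.0003]
 [ 0.0003 -0.0002 -1.    ]]
driver [([218.5, 307.1], 0.95, array([ 0.4957, -0.2162,  0.1101]))]
driver_grip [([255.2, 318.5], 0.63, array([ 0.5038, -0.212 ,  0.1965]))]
short_driver [([119.7, 308.8], 0.8, array([ 0.5036, -0.1429,  0.1991]))]
rack [([163.6, 314.6], 0.89, array([ 0.505 , -0.1616,  0.2111])), ([214.9, 307.7], 0.19, array([ 0.4964, -0.213 ,  0.1112]))]
1333 [ 0.5027 -0.2242  0.2105] [ 0.4911 -0.2363  0.172 ] [ 0.5155 -0.2131  0.2125]
top 1186 [ 0.5028 -0.2251  0.211 ] [ 0.5028 -0.2248  0.2109]
```

View pics/w2.png

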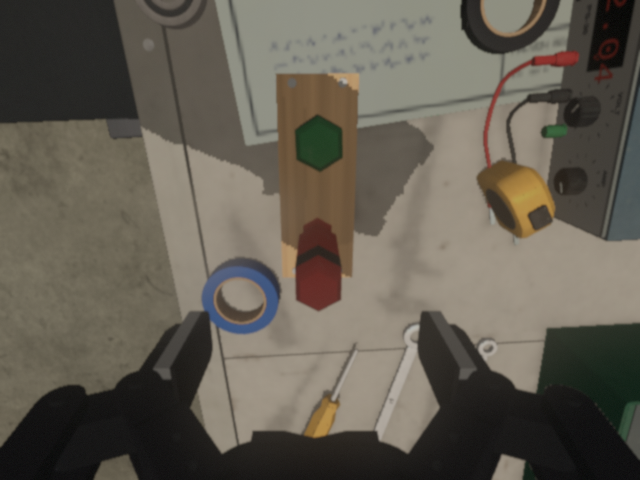

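Emit:
play_rows(travel=[[0.001, -0.002, -0.02], [0.001, -0.002, -0.025], [0, 0, -0.02], [0, 0, -0.015], [0, 0, -0.009], [0, 0, 0], [0, 0, 0], [0, 0, 0]], twist=[[0, 0, 0], [0, 0, 0], [0, 0, 0], [0, 0, 0], [0, 0, 0], [0, 0, 0], [0, 0, 0], [0, 0, 0]], hand=[1, 1, 1, 1, 1, 1, 1, 1])

```text
time_s: 5.7
ee_pos: [0.5022, -0.2264, 0.1623]
tool_rot: [[0.065, 0.998, 0.001], [0.998, -0.065, -0.001], [-0.001, 0.001, -1.0]]
ft_force: [0.6, 0.6, 0.9]
width: 0.997
```

```bash
cat > j.py <<'E'
import sys
from h import *
np.set_printoptions(precision=4,suppress=True)
f=grab_frame("scene");g=grab_frame("wrist");o=env.get_obs();R=np.array(o["tool_rot"]);print("t",o["time_s"],o["ee_pos"],np.degrees(np.arctan2(R[1,1],R[0,1])),o["ft_force"],o["width"])
r0,r1,c0,c1=map(int,sys.argv[2:6])
a=cv2.resize(f["pixels"][r0:r1,c0:c1],(480,int(480*(r1-r0)/(c1-c0))));cv2.imwrite(f"pics/{sys.argv[1]}_s.png",a);cv2.imwrite(f"pics/{sys.argv[1]}_w.png",g["pixels"])
E
python3 j.py g1 170 340 300 460
```

```text
t 5.8 [ 0.5022 -0.2265  0.1622] -3.714655025209248 [-1.6345 -0.076   0.6795] 1.0005997079467246
```

View pics/g1_s.png

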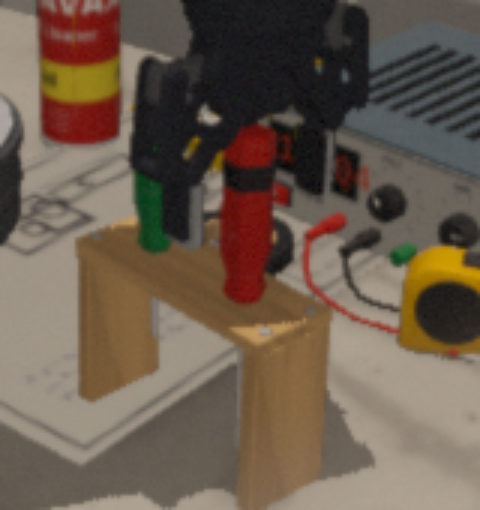

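View pics/g1_w.png

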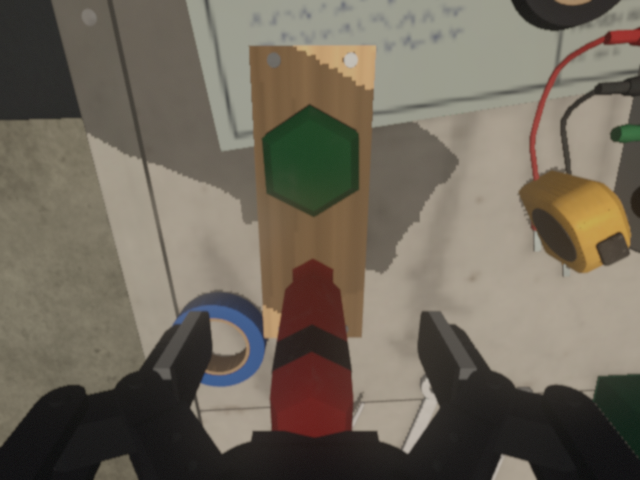

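Emit:
play_rows(travel=[[-0.0015, 0, -0.001], [0, 0, 0], [0, 0, 0], [0, 0, 0], [0, 0, 0], [0, 0, 0], [0, 0, 0], [0, 0, 0], [0, 0, 0], [0, 0, 0]], twist=[[0, 0, 0], [0, 0, 0], [0, 0, 0], [0, 0, 0], [0, 0, 0], [0, 0, 0], [0, 0, 0], [0, 0, 0], [0, 0, 0], [0, 0, 0]], hand=[1, 0.5, 0, 0, 0, 0, 0, 0, 0, 0])

```text
time_s: 6.63
ee_pos: [0.5001, -0.2264, 0.1603]
tool_rot: [[0.065, 0.998, -0.0], [0.998, -0.065, -0.0], [-0.0, -0.0, -1.0]]
ft_force: [-1.4, 0.3, 4.2]
width: 0.287
```

```bash
python3 j.py g2 170 340 300 460; python3 -c "
from h import *
f=grab_frame('wrist');print(f['cx'],f['cy'],f['fx'])"
```

```text
t 6.7333 [ 0.5002 -0.2264  0.1603] -3.72379475476816 [-1.5831 -0.1382  5.334 ] 0.28664859446614244
314.534325752835 237.97849908710523 364.8653509813834
```

View pics/g2_w.png

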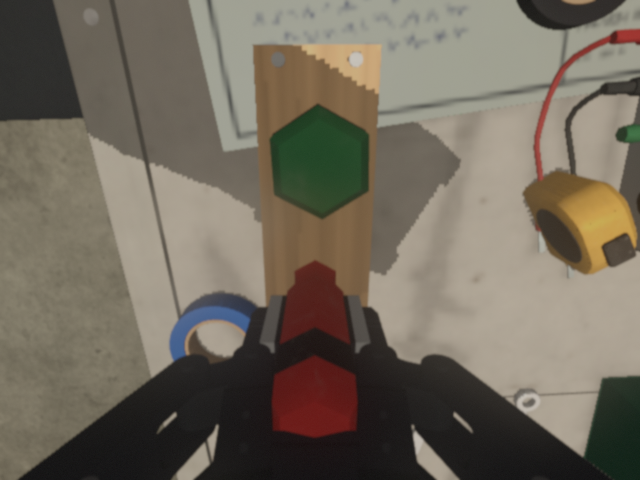

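View pics/g2_s.png

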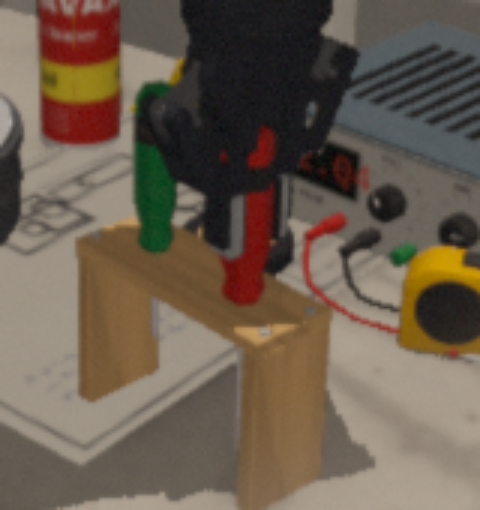

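Emit:
play_rows(travel=[[0, 0, 0.003], [0, 0, 0.007], [0, 0, 0.01], [0, 0, 0.015], [0, 0, 0.02], [0, 0, 0.02], [0, 0, 0.02], [0, 0, 0.015], [0, 0, 0.007], [0, 0, 0], [0, 0, 0]], twist=[[0, 0, 0], [0, 0, 0], [0, 0, 0], [0, 0, 0], [0, 0, 0], [0, 0, 0], [0, 0, 0], [0, 0, 0], [0, 0, 0], [0, 0, 0], [0, 0, 0]], hand=[0, 0, 0, 0, 0, 0, 0, 0, 0, 0, 0])

```text
time_s: 7.7
ee_pos: [0.5002, -0.2263, 0.2768]
tool_rot: [[0.065, 0.998, -0.0], [0.998, -0.065, 0.0], [0.0, -0.0, -1.0]]
ft_force: [0.4, -0.1, -1.8]
width: 0.285
```

```bash
python3 j.py g3 120 320 290 450;python3 - <<'E'
from h import *
f=grab_frame("scene")
for t in("driver_tip","driver_grip"): print(t,[(x["location"],x["confidence"],dep(f,*x["location"])) for x in mark_of(t,f)[:2]])
E
```

```text
t 7.8 [ 0.4999 -0.2261  0.2762] -3.7239175035219487 [-0.0473  0.8385 -1.2212] 0.285701974850406
driver_tip [([263.3, 383.4], 0.6, array([ 0.52009328, -0.21328854,  0.11182953]))]
driver_grip [([171.3, 383.3], 0.84, array([ 0.48697604, -0.23458366,  0.28766436]))]
```

View pics/g3_s.png

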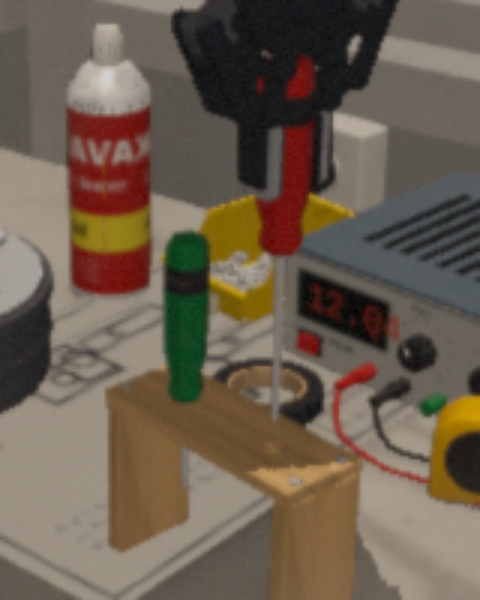

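Emit:
play_rows(travel=[[-0.02, 0, 0.002], [-0.03, 0, 0], [-0.01, 0.02, 0], [0, 0.035, 0], [0, 0.04, 0], [0, 0.04, 0], [0, 0.04, 0], [0.002, 0.04, 0], [0.006, 0.04, 0], [0.008, 0.04, 0], [0.008, 0.035, 0], [0.006, 0.03, 0]], twist=[[0, 0, 0], [0, 0, 0], [0, 0, 0], [0, 0, 0.02], [0, 0, 0.03], [0, 0, 0.03], [0, 0, 0.03], [0, 0, 0.03], [0, 0, 0.03], [0, 0, 0.03], [0, 0, 0.025], [0, 0, 0]], hand=[0, 0, 0, 0, 0, 0, 0, 0, 0, 0, 0, 0])

```text
time_s: 8.95
ee_pos: [0.4701, 0.1362, 0.279]
tool_rot: [[-0.162, 0.987, -0.0], [0.987, 0.162, 0.0], [0.0, -0.0, -1.0]]
ft_force: [0.9, -0.2, -0.4]
width: 0.285
```

Emit:
play_rows(travel=[[0, 0.01, -0.008], [0, 0, -0.01], [0, 0, -0.01], [0, 0, 0], [0, 0, 0]], twist=[[0, 0, 0], [0, 0, 0], [0, 0, 0], [0, 0, 0], [0, 0, 0]], hand=[0, 0, 0, 0, 0])

```text
time_s: 9.37
ee_pos: [0.4697, 0.1434, 0.2508]
tool_rot: [[-0.159, 0.987, -0.001], [0.987, 0.159, -0.0], [-0.0, -0.001, -1.0]]
ft_force: [-0.4, -0.8, -0.7]
width: 0.29
```

```bash
cat > k.py <<'E'
import sys
from h import *
np.set_printoptions(precision=4,suppress=True)
f=grab_frame("scene");g=grab_frame("wrist");h=grab_frame("top");o=env.get_obs();R=np.array(o["tool_rot"]);print("t",o["time_s"],o["ee_pos"],np.degrees(np.arctan2(R[1,1],R[0,1])),o["ft_force"],o["moment"],o["width"])
n=sys.argv[1]
yaw=np.radians(9.2);s=np.array([.4821,.1492]);d=np.array(o["ee_pos"])[:2]-s
print("in slot frame mm", 1e3*(d@[np.cos(yaw),np.sin(yaw)]),1e3*(d@[-np.sin(yaw),np.cos(yaw)]),"tip z",o["ee_pos"][2]-.1483, "tilt",R[:,2])
cv2.imwrite(f"pics/{n}_s.png",cv2.resize(f["pixels"][120:270,180:330],(600,600),interpolation=cv2.INTER_CUBIC))
cv2.imwrite(f"pics/{n}_w.png",g["pixels"])
cv2.imwrite(f"pics/{n}_t.png",cv2.resize(h["pixels"][150:290,150:290],(560,560),interpolation=cv2.INTER_CUBIC))
import pickle;pickle.dump((f,g,h),open(n+".pkl","wb"))
E
python3 k.py b1
```

```text
t 9.5167 [0.4704 0.1434 0.2517] 9.134717273091956 [-0.2847 -0.2932 -0.0876] [-0.0041  0.044  -0.0134] 0.2852647059508678
in slot frame mm -12.469654682324029 -3.8762459140438423 tip z 0.1034474931141055 tilt [ 0.0007  0.0001 -1.    ]
```

View pics/b1_w.png

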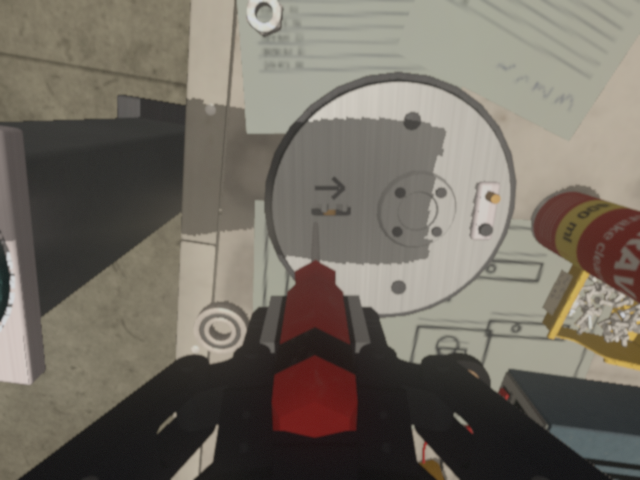

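View pics/b1_s.png

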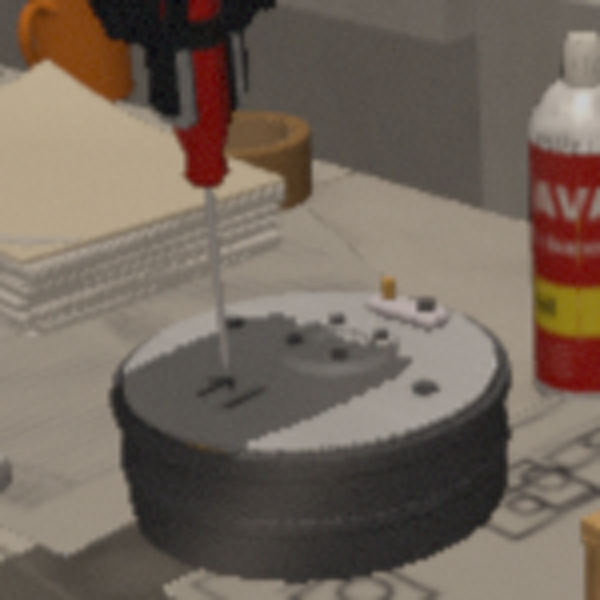

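```bash
cat > l.py <<'E'
from h import *
import pickle
np.set_printoptions(precision=4,suppress=True)
f,g,h=pickle.load(open("b1.pkl","rb"))
tip=np.array([.4704,.1434,.1034])
for n,F in(("s",f),("w",g),("t",h)): print(n,"tip proj",proj(F,tip),"slot",proj(F,[.4821,.1492,.08]))
a=cv2.resize(g["pixels"][180:270,280:370],(720,720),interpolation=cv2.INTER_CUBIC);cv2.imwrite("pics/l_w.png",a)
a=cv2.resize(f["pixels"][190:250,210:270],(720,720),interpolation=cv2.INTER_CUBIC);cv2.imwrite("pics/l_s.png",a)
E
python3 l.py
```

```text
s tip proj [212.1427 236.5476] slot [219.8587 240.6164]
w tip proj [223.3771 313.5448] slot [210.9171 328.3638]
t tip proj [246.9578 215.4972] slot [241.8069 214.6248]
```

View pics/l_w.png

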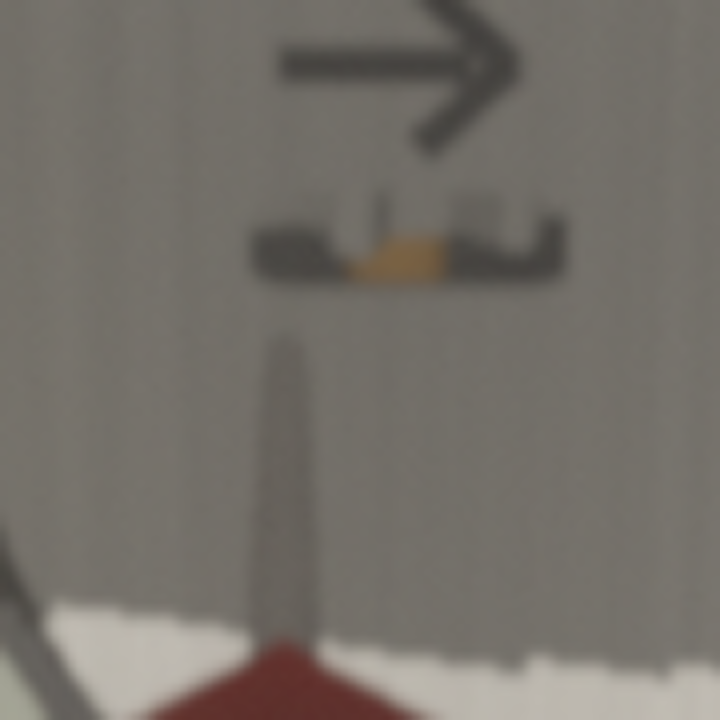

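View pics/l_s.png

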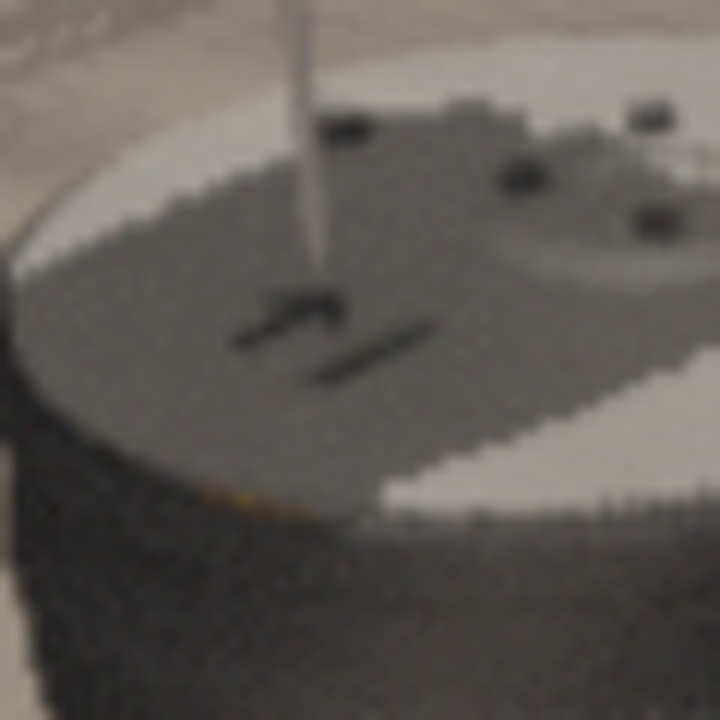

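View pics/b1_t.png

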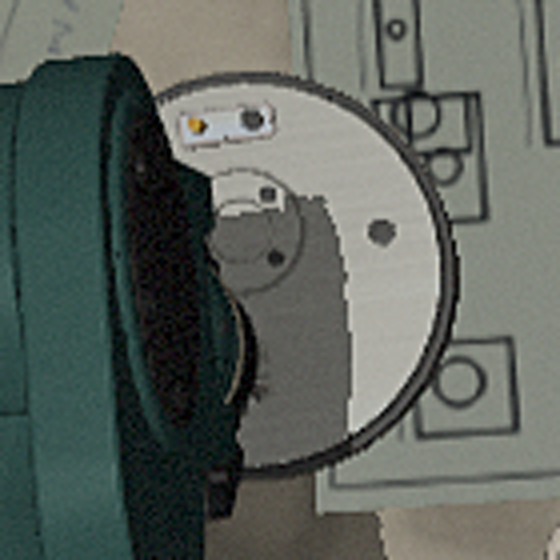

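Emit:
play_rows(travel=[[-0.0005, 0.0039, -0.004], [0, 0, -0.008], [0, 0, -0.004], [0, 0, 0], [0, 0, 0]], twist=[[0, 0, 0], [0, 0, 0], [0, 0, 0], [0, 0, 0], [0, 0, 0]], hand=[0, 0, 0, 0, 0])

```text
time_s: 9.93
ee_pos: [0.4695, 0.1476, 0.2349]
tool_rot: [[-0.159, 0.987, -0.001], [0.987, 0.159, -0.0], [-0.0, -0.001, -1.0]]
ft_force: [-0.2, -0.1, -0.5]
width: 0.287
```

```bash
python3 k.py b2; python3 - <<'E'
from h import *
import pickle
f,g,h=pickle.load(open("b2.pkl","rb"))
cv2.imwrite("pics/b2z.png",np.hstack([cv2.resize(g["pixels"][180:250,280:350],(480,480)),cv2.resize(f["pixels"][190:240,210:260],(480,480))])[:, :800+160][:,::1][:480,:960][:, :])
cv2.imwrite("pics/b2z.png",cv2.resize(cv2.imread("pics/b2z.png"),(800,400)))
E
```

```text
t 10.0833 [0.4698 0.1476 0.2354] 9.163670059325414 [ 0.5288  0.9831 -1.2568] [-0.0123 -0.018   0.0069] 0.2871186438610993
in slot frame mm -12.429443269542293 0.37061347093434244 tip z 0.08707837144787284 tilt [ 0.0002  0.     -1.    ]
```

View pics/b2z.png

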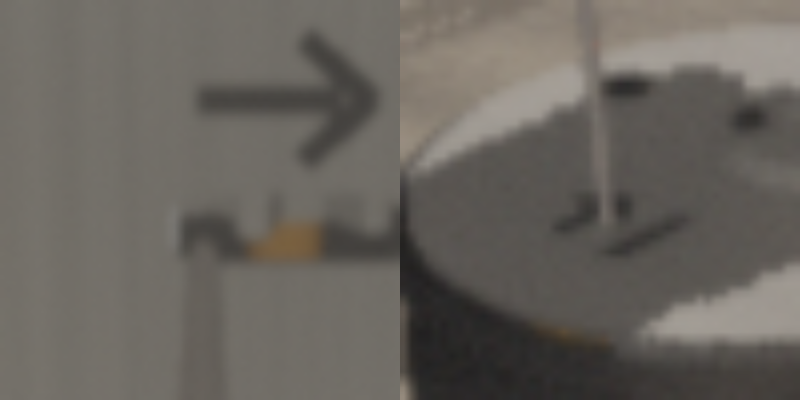

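Emit:
play_rows(travel=[[0, -0.0003, -0.003], [0, 0, -0.003], [0, 0, -0.003], [0, 0, -0.002], [0, 0, 0]], twist=[[0, 0, 0], [0, 0, 0], [0, 0, 0], [0, 0, 0], [0, 0, 0]], hand=[0, 0, 0, 0, 0])

```text
time_s: 10.5
ee_pos: [0.4695, 0.1472, 0.2237]
tool_rot: [[-0.159, 0.987, -0.001], [0.987, 0.159, -0.0], [-0.0, -0.001, -1.0]]
ft_force: [0.4, -1.2, -0.2]
width: 0.285
```

Emit:
play_rows(travel=[[0, 0, -0.003], [0, 0, -0.003], [0, 0, 0], [0, 0, 0]], twist=[[0, 0, 0], [0, 0, 0], [0, 0, 0], [0, 0, 0]], hand=[0, 0, 0, 0])

```text
time_s: 10.83
ee_pos: [0.4696, 0.1473, 0.2181]
tool_rot: [[-0.159, 0.987, -0.0], [0.987, 0.159, -0.0], [0.0, -0.0, -1.0]]
ft_force: [0.1, -0.6, -0.7]
width: 0.283
```

Emit:
play_rows(travel=[[0, 0, -0.003], [0, 0, -0.003], [0, 0, 0], [0, 0, 0]], twist=[[0, 0, 0], [0, 0, 0], [0, 0, 0], [0, 0, 0]], hand=[0, 0, 0, 0])

```text
time_s: 11.17
ee_pos: [0.4696, 0.1473, 0.212]
tool_rot: [[-0.159, 0.987, -0.0], [0.987, 0.159, -0.0], [0.0, -0.0, -1.0]]
ft_force: [0.4, -0.2, -0.6]
width: 0.287
```

Emit:
play_rows(travel=[[0, 0, -0.003], [0, 0, -0.003], [0, 0, 0], [0, 0, 0]], twist=[[0, 0, 0], [0, 0, 0], [0, 0, 0], [0, 0, 0]], hand=[0, 0, 0, 0])

```text
time_s: 11.5
ee_pos: [0.4696, 0.1473, 0.206]
tool_rot: [[-0.159, 0.987, -0.0], [0.987, 0.159, -0.0], [0.0, -0.0, -1.0]]
ft_force: [-0.6, -0.8, -1.0]
width: 0.286
```

```bash
cat > q.py <<'E'
import sys
from h import *
np.set_printoptions(precision=3,suppress=True)
N=int(sys.argv[1]) if len(sys.argv)>1 else 1
yaw=np.radians(9.2);ex=np.array([np.cos(yaw),np.sin(yaw),0]);ey=np.array([-np.sin(yaw),np.cos(yaw),0]);s=np.array([.4821,.1492,.08])
F=[];M=[];P=[]
for i in range(N):
    if i: grab_frame("wrist")
    o=env.get_obs();F.append(o["ft_force"]);M.append(o["moment"]);P.append(o["ee_pos"])
F=np.mean(F,0);M=np.mean(M,0);P=np.mean(P,0);d=P-s
R=np.array(o["tool_rot"])
print("t %.2f x' %.2f y' %.2f tipz %.1f F x'y'z %.2f %.2f %.2f M x'y'z %.3f %.3f %.3f"%(o["time_s"],1e3*d@ex,1e3*d@ey,1e3*(P[2]-.1483),F@ex,F@ey,F[2],M@ex,M@ey,M[2]),"tilt",R[:,2],"w%.3f"%o["width"])
E
python3 q.py 5
```

```text
t 11.70 x' -12.57 y' 0.09 tipz 57.9 F x'y'z -0.09 -0.05 -1.09 M x'y'z -0.007 0.007 -0.001 tilt [ 0.  0. -1.] w0.285
```

Emit:
play_rows(travel=[[0.001, 0.00016, 0], [0.001, 0.00016, 0], [0.001, 0.00016, 0], [0.001, 0.00016, 0]], twist=[[0, 0, 0], [0, 0, 0], [0, 0, 0], [0, 0, 0]], hand=[0, 0, 0, 0])

```text
time_s: 12.03
ee_pos: [0.4735, 0.1479, 0.2062]
tool_rot: [[-0.159, 0.987, -0.001], [0.987, 0.159, -0.0], [-0.0, -0.001, -1.0]]
ft_force: [-1.4, -0.0, 1.3]
width: 0.287
```

```bash
python3 q.py 1;python3 q.py 2
```

```text
t 12.03 x' -8.69 y' 0.09 tipz 57.9 F x'y'z -1.41 0.19 1.34 M x'y'z -0.004 0.700 0.044 tilt [-0.001 -0.    -1.   ] w0.287
t 12.08 x' -8.59 y' 0.09 tipz 57.8 F x'y'z -1.86 0.09 0.48 M x'y'z 0.004 0.627 0.022 tilt [-0. -0. -1.] w0.287
```

Emit:
play_rows(travel=[[0.001, 0.00016, 0], [0.001, 0.00016, 0], [0.001, 0.00016, 0]], twist=[[0, 0, 0], [0, 0, 0], [0, 0, 0]], hand=[0, 0, 0])

```text
time_s: 12.33
ee_pos: [0.4768, 0.1484, 0.2062]
tool_rot: [[-0.159, 0.987, -0.0], [0.987, 0.159, 0.0], [0.0, -0.0, -1.0]]
ft_force: [-1.7, -0.2, 0.6]
width: 0.288
```

```bash
python3 q.py 1;python3 q.py 2
```

```text
t 12.33 x' -5.39 y' 0.10 tipz 57.9 F x'y'z -1.68 0.09 0.59 M x'y'z 0.007 0.711 0.028 tilt [-0.  0. -1.] w0.288
t 12.38 x' -5.31 y' 0.08 tipz 57.9 F x'y'z -1.28 0.06 -0.16 M x'y'z -0.004 0.608 -0.005 tilt [-0. -0. -1.] w0.287
```

Emit:
play_rows(travel=[[0.001, 0.00016, 0], [0.001, 0.00016, 0], [0.001, 0.00016, 0], [0.001, 0.00016, 0]], twist=[[0, 0, 0], [0, 0, 0], [0, 0, 0], [0, 0, 0]], hand=[0, 0, 0, 0])

```text
time_s: 12.72
ee_pos: [0.4808, 0.1491, 0.2062]
tool_rot: [[-0.159, 0.987, 0.0], [0.987, 0.159, -0.0], [-0.0, 0.0, -1.0]]
ft_force: [-2.0, -0.3, 0.5]
width: 0.286
```

```bash
python3 q.py 1
```

```text
t 12.72 x' -1.29 y' 0.06 tipz 57.9 F x'y'z -2.00 0.06 0.50 M x'y'z -0.026 0.672 -0.040 tilt [ 0. -0. -1.] w0.286
```

Emit:
play_rows(travel=[[0.001, 0.00016, 0], [0.001, 0.00016, 0], [0.001, 0.00016, 0]], twist=[[0, 0, 0], [0, 0, 0], [0, 0, 0]], hand=[0, 0, 0])

```text
time_s: 12.97
ee_pos: [0.4837, 0.1495, 0.2061]
tool_rot: [[-0.159, 0.987, -0.0], [0.987, 0.159, -0.0], [-0.0, -0.0, -1.0]]
ft_force: [-1.8, -0.3, -0.9]
width: 0.286
```

```bash
python3 q.py 1
```

```text
t 12.97 x' 1.64 y' 0.07 tipz 57.8 F x'y'z -1.87 -0.03 -0.86 M x'y'z 0.039 0.803 -0.015 tilt [-0. -0. -1.] w0.286
```

Emit:
play_rows(travel=[[0.0007, 0.00011, 0]], twist=[[0, 0, 0]], hand=[0])

```text
time_s: 13.05
ee_pos: [0.4844, 0.1496, 0.2061]
tool_rot: [[-0.159, 0.987, -0.0], [0.987, 0.159, -0.0], [0.0, -0.0, -1.0]]
ft_force: [-2.5, 0.1, -1.7]
width: 0.287
```

```bash
python3 q.py 1
```

```text
t 13.05 x' 2.35 y' 0.07 tipz 57.8 F x'y'z -2.39 0.54 -1.72 M x'y'z 0.024 0.801 -0.026 tilt [-0. -0. -1.] w0.287
```

Emit:
play_rows(travel=[[0.0007, 0.00011, 0]], twist=[[0, 0, 0]], hand=[0])

```text
time_s: 13.13
ee_pos: [0.4851, 0.1497, 0.2061]
tool_rot: [[-0.159, 0.987, -0.0], [0.987, 0.159, -0.0], [0.0, -0.0, -1.0]]
ft_force: [-2.2, -0.5, -1.2]
width: 0.289
```

```bash
python3 q.py 1
```

```text
t 13.13 x' 3.03 y' 0.04 tipz 57.8 F x'y'z -2.25 -0.13 -1.24 M x'y'z -0.015 0.751 0.011 tilt [-0. -0. -1.] w0.289
```

Emit:
play_rows(travel=[[0.0006, 0.0001, 0]], twist=[[0, 0, 0]], hand=[0])

```text
time_s: 13.22
ee_pos: [0.4857, 0.1498, 0.2061]
tool_rot: [[-0.159, 0.987, -0.0], [0.987, 0.159, -0.0], [-0.0, -0.0, -1.0]]
ft_force: [-1.7, -0.3, -1.0]
width: 0.287
```

```bash
python3 q.py 1
```

```text
t 13.22 x' 3.66 y' 0.05 tipz 57.8 F x'y'z -1.71 -0.07 -1.04 M x'y'z -0.058 0.742 -0.019 tilt [-0. -0. -1.] w0.287
```

Emit:
play_rows(travel=[[0.0006, 0.0001, 0]], twist=[[0, 0, 0]], hand=[0])

```text
time_s: 13.3
ee_pos: [0.4863, 0.1499, 0.2062]
tool_rot: [[-0.159, 0.987, -0.0], [0.987, 0.159, -0.0], [-0.0, -0.0, -1.0]]
ft_force: [-2.4, -0.5, -1.0]
width: 0.289
```

```bash
python3 q.py 1
```

```text
t 13.30 x' 4.27 y' 0.05 tipz 57.9 F x'y'z -2.47 -0.14 -1.03 M x'y'z -0.003 0.755 0.047 tilt [-0. -0. -1.] w0.289
```

Emit:
play_rows(travel=[[0.0006, 0.0001, 0]], twist=[[0, 0, 0]], hand=[0])

```text
time_s: 13.38
ee_pos: [0.4869, 0.15, 0.2062]
tool_rot: [[-0.159, 0.987, -0.0], [0.987, 0.159, -0.0], [-0.0, -0.0, -1.0]]
ft_force: [-2.3, -1.2, -1.3]
width: 0.282
```

```bash
python3 q.py 1
```

```text
t 13.38 x' 4.91 y' 0.06 tipz 57.9 F x'y'z -2.47 -0.78 -1.30 M x'y'z -0.042 0.716 -0.042 tilt [-0. -0. -1.] w0.282
```

Emit:
play_rows(travel=[[0.0006, 0.0001, 0]], twist=[[0, 0, 0]], hand=[0])

```text
time_s: 13.47
ee_pos: [0.4875, 0.1501, 0.2062]
tool_rot: [[-0.159, 0.987, -0.0], [0.987, 0.159, -0.0], [-0.0, -0.0, -1.0]]
ft_force: [-2.7, 0.1, -0.9]
width: 0.285
```

```bash
python3 q.py 1
```

```text
t 13.47 x' 5.52 y' 0.06 tipz 57.9 F x'y'z -2.66 0.53 -0.93 M x'y'z 0.051 0.705 0.021 tilt [-0. -0. -1.] w0.285
```

Emit:
play_rows(travel=[[0.0006, 0.0001, 0]], twist=[[0, 0, 0]], hand=[0])

```text
time_s: 13.55
ee_pos: [0.4882, 0.1503, 0.2062]
tool_rot: [[-0.159, 0.987, 0.0], [0.987, 0.159, 0.0], [0.0, 0.0, -1.0]]
ft_force: [-2.3, -0.3, -0.5]
width: 0.289
```

```bash
python3 q.py 1
```

```text
t 13.55 x' 6.15 y' 0.07 tipz 57.9 F x'y'z -2.27 0.11 -0.49 M x'y'z -0.021 0.749 0.074 tilt [ 0.  0. -1.] w0.289
```

Emit:
play_rows(travel=[[-0.001, -0.00016, 0], [0, 0, 0.005], [0, 0, 0.005], [0, 0, 0.003], [0, 0, 0], [-0.0043, -0.0007, 0], [-0.0043, -0.0007, 0], [-0.0043, -0.0007, 0], [-0.0043, -0.0007, 0], [0, 0, 0], [0, 0, 0]], twist=[[0, 0, 0], [0, 0, 0], [0, 0, 0], [0, 0, 0], [0, 0, 0], [0, 0, 0], [0, 0, 0], [0, 0, 0], [0, 0, 0], [0, 0, 0], [0, 0, 0]], hand=[0, 0, 0, 0, 0, 0, 0, 0, 0, 0, 0])

```text
time_s: 14.47
ee_pos: [0.4696, 0.1473, 0.2193]
tool_rot: [[-0.159, 0.987, 0.0], [0.987, 0.159, 0.0], [-0.0, 0.0, -1.0]]
ft_force: [1.1, -0.3, -0.0]
width: 0.284
```

```bash
python3 q.py 3; python3 - <<'E'
from h import *
g=grab_frame("wrist")
cv2.imwrite("pics/c1.png",cv2.resize(g["pixels"][180:250,280:350],(560,560),interpolation=cv2.INTER_CUBIC))
E
```

```text
t 14.57 x' -12.44 y' 0.07 tipz 71.0 F x'y'z 0.80 -0.14 -1.01 M x'y'z -0.018 -0.006 -0.010 tilt [ 0.  0. -1.] w0.286
```

View pics/c1.png

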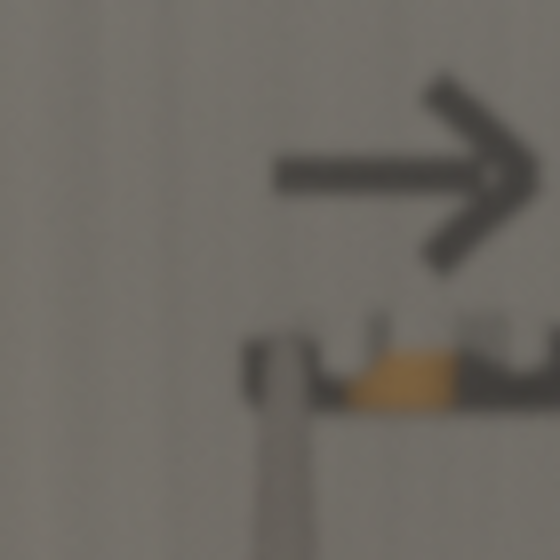

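Emit:
play_rows(travel=[[0, 0, -0.004], [0, 0, -0.005], [0, 0, -0.004], [0, 0, 0], [0.001, 0.00016, 0], [0.001, 0.00016, 0]], twist=[[0, 0, 0], [0, 0, 0], [0, 0, 0], [0, 0, 0], [0, 0, 0], [0, 0, 0]], hand=[0, 0, 0, 0, 0, 0])

```text
time_s: 15.12
ee_pos: [0.4717, 0.1476, 0.2061]
tool_rot: [[-0.159, 0.987, -0.001], [0.987, 0.159, -0.0], [0.0, -0.001, -1.0]]
ft_force: [-2.1, 0.3, -0.7]
width: 0.288
```

```bash
python3 q.py 1
```

```text
t 15.12 x' -10.53 y' 0.11 tipz 57.8 F x'y'z -1.98 0.63 -0.75 M x'y'z 0.011 0.587 -0.013 tilt [-0.001 -0.    -1.   ] w0.288
```

Emit:
play_rows(travel=[[0.0006, 0.0001, 0]], twist=[[0, 0, 0]], hand=[0])

```text
time_s: 15.2
ee_pos: [0.4724, 0.1477, 0.2062]
tool_rot: [[-0.159, 0.987, -0.001], [0.987, 0.159, -0.0], [-0.0, -0.001, -1.0]]
ft_force: [-2.1, -2.1, 1.0]
width: 0.284
```

```bash
python3 q.py 1
```

```text
t 15.20 x' -9.83 y' 0.07 tipz 57.9 F x'y'z -2.42 -1.77 1.03 M x'y'z 0.043 0.696 -0.035 tilt [-0.001 -0.    -1.   ] w0.284
```

Emit:
play_rows(travel=[[0.0006, 0.0001, 0]], twist=[[0, 0, 0]], hand=[0])

```text
time_s: 15.28
ee_pos: [0.473, 0.1478, 0.2063]
tool_rot: [[-0.159, 0.987, -0.0], [0.987, 0.159, -0.0], [0.0, -0.0, -1.0]]
ft_force: [-2.4, -0.5, 0.0]
width: 0.285
```

```bash
python3 q.py 1
```

```text
t 15.28 x' -9.19 y' 0.08 tipz 58.0 F x'y'z -2.42 -0.11 0.03 M x'y'z -0.002 0.719 0.016 tilt [-0. -0. -1.] w0.285
```

Emit:
play_rows(travel=[[0.0006, 0.0001, 0]], twist=[[0, 0, 0]], hand=[0])

```text
time_s: 15.37
ee_pos: [0.4737, 0.1479, 0.2063]
tool_rot: [[-0.159, 0.987, -0.0], [0.987, 0.159, -0.0], [-0.0, -0.0, -1.0]]
ft_force: [-1.7, -0.4, 0.7]
width: 0.284
```

```bash
python3 q.py 1
```

```text
t 15.37 x' -8.51 y' 0.07 tipz 58.0 F x'y'z -1.78 -0.08 0.70 M x'y'z -0.020 0.690 -0.080 tilt [-0. -0. -1.] w0.284
```

Emit:
play_rows(travel=[[0.0006, 0.0001, 0]], twist=[[0, 0, 0]], hand=[0])

```text
time_s: 15.45
ee_pos: [0.4743, 0.148, 0.2063]
tool_rot: [[-0.159, 0.987, -0.0], [0.987, 0.159, 0.0], [0.0, -0.0, -1.0]]
ft_force: [-1.4, -0.0, 0.1]
width: 0.288
```

```bash
python3 q.py 1
```

```text
t 15.45 x' -7.91 y' 0.10 tipz 58.0 F x'y'z -1.40 0.18 0.15 M x'y'z 0.057 0.699 -0.033 tilt [-0.  0. -1.] w0.288
```

Emit:
play_rows(travel=[[0.0006, 0.0001, 0]], twist=[[0, 0, 0]], hand=[0])

```text
time_s: 15.53
ee_pos: [0.4749, 0.1481, 0.2063]
tool_rot: [[-0.159, 0.987, 0.0], [0.987, 0.159, -0.0], [-0.0, 0.0, -1.0]]
ft_force: [-1.9, -0.1, -0.4]
width: 0.288
```

```bash
python3 q.py 1
```

```text
t 15.53 x' -7.26 y' 0.05 tipz 58.0 F x'y'z -1.87 0.17 -0.44 M x'y'z 0.010 0.683 -0.039 tilt [ 0. -0. -1.] w0.288
```

Emit:
play_rows(travel=[[0.0006, 0.0001, 0]], twist=[[0, 0, 0]], hand=[0])

```text
time_s: 15.62
ee_pos: [0.4756, 0.1482, 0.2063]
tool_rot: [[-0.159, 0.987, 0.0], [0.987, 0.159, 0.0], [0.0, 0.0, -1.0]]
ft_force: [-2.1, -0.1, -0.4]
width: 0.289
```

```bash
python3 q.py 1
```

```text
t 15.62 x' -6.60 y' 0.07 tipz 58.0 F x'y'z -2.06 0.22 -0.37 M x'y'z -0.003 0.652 0.037 tilt [ 0.  0. -1.] w0.289
```

Emit:
play_rows(travel=[[0.0006, 0.0001, 0]], twist=[[0, 0, 0]], hand=[0])

```text
time_s: 15.7
ee_pos: [0.4762, 0.1483, 0.2062]
tool_rot: [[-0.159, 0.987, 0.0], [0.987, 0.159, 0.0], [0.0, 0.0, -1.0]]
ft_force: [-1.6, -0.0, -0.1]
width: 0.282
```

```bash
python3 q.py 1
```

```text
t 15.70 x' -6.00 y' 0.09 tipz 57.9 F x'y'z -1.60 0.21 -0.12 M x'y'z 0.011 0.653 0.009 tilt [ 0.  0. -1.] w0.282
```

Emit:
play_rows(travel=[[0.0006, 0.0001, 0]], twist=[[0, 0, 0]], hand=[0])

```text
time_s: 15.78
ee_pos: [0.4768, 0.1484, 0.2063]
tool_rot: [[-0.159, 0.987, 0.0], [0.987, 0.159, 0.0], [0.0, 0.0, -1.0]]
ft_force: [-1.8, -0.4, -0.3]
width: 0.284
```

```bash
python3 q.py 1
```

```text
t 15.78 x' -5.38 y' 0.07 tipz 58.0 F x'y'z -1.87 -0.06 -0.26 M x'y'z 0.002 0.698 0.022 tilt [ 0.  0. -1.] w0.284
```

Emit:
play_rows(travel=[[0.0006, 0.0001, 0]], twist=[[0, 0, 0]], hand=[0])

```text
time_s: 15.87
ee_pos: [0.4774, 0.1485, 0.2062]
tool_rot: [[-0.159, 0.987, -0.0], [0.987, 0.159, 0.0], [0.0, -0.0, -1.0]]
ft_force: [-1.9, -0.5, 0.6]
width: 0.29
```

```bash
python3 q.py 1
```

```text
t 15.87 x' -4.80 y' 0.07 tipz 57.9 F x'y'z -1.92 -0.15 0.58 M x'y'z 0.042 0.655 -0.023 tilt [-0.  0. -1.] w0.290
```

Emit:
play_rows(travel=[[0.0006, 0.0001, 0]], twist=[[0, 0, 0]], hand=[0])

```text
time_s: 15.95
ee_pos: [0.4779, 0.1486, 0.2062]
tool_rot: [[-0.159, 0.987, -0.0], [0.987, 0.159, 0.0], [0.0, -0.0, -1.0]]
ft_force: [-1.5, -0.6, 1.2]
width: 0.285
```

```bash
python3 q.py 1
```

```text
t 15.95 x' -4.22 y' 0.08 tipz 57.9 F x'y'z -1.59 -0.33 1.21 M x'y'z 0.003 0.666 0.012 tilt [-0.  0. -1.] w0.285
```

Emit:
play_rows(travel=[[0.0006, 0.0001, 0]], twist=[[0, 0, 0]], hand=[0])

```text
time_s: 16.03
ee_pos: [0.4785, 0.1487, 0.2062]
tool_rot: [[-0.159, 0.987, -0.0], [0.987, 0.159, 0.0], [0.0, -0.0, -1.0]]
ft_force: [-1.2, 0.3, 0.8]
width: 0.282
```

```bash
python3 q.py 1
```

```text
t 16.03 x' -3.58 y' 0.09 tipz 57.9 F x'y'z -1.11 0.48 0.79 M x'y'z 0.039 0.750 -0.044 tilt [-0.  0. -1.] w0.282
```

Emit:
play_rows(travel=[[0.0006, 0.0001, 0]], twist=[[0, 0, 0]], hand=[0])

```text
time_s: 16.12
ee_pos: [0.4791, 0.1488, 0.2062]
tool_rot: [[-0.159, 0.987, -0.0], [0.987, 0.159, -0.0], [-0.0, -0.0, -1.0]]
ft_force: [-1.9, 0.4, 0.6]
width: 0.284
```

```bash
python3 q.py 1
```

```text
t 16.12 x' -2.99 y' 0.08 tipz 57.9 F x'y'z -1.81 0.67 0.59 M x'y'z 0.029 0.715 -0.014 tilt [-0. -0. -1.] w0.284
```

Emit:
play_rows(travel=[[0.0006, 0.0001, 0]], twist=[[0, 0, 0]], hand=[0])

```text
time_s: 16.2
ee_pos: [0.4797, 0.1489, 0.2062]
tool_rot: [[-0.159, 0.987, 0.0], [0.987, 0.159, -0.0], [-0.0, 0.0, -1.0]]
ft_force: [-2.5, -0.9, 1.1]
width: 0.286
```

```bash
python3 q.py 1
```

```text
t 16.20 x' -2.38 y' 0.07 tipz 57.9 F x'y'z -2.62 -0.52 1.12 M x'y'z 0.017 0.723 -0.015 tilt [ 0. -0. -1.] w0.286
```

Emit:
play_rows(travel=[[0.0006, 0.0001, 0]], twist=[[0, 0, 0]], hand=[0])

```text
time_s: 16.28
ee_pos: [0.4804, 0.149, 0.2062]
tool_rot: [[-0.159, 0.987, -0.0], [0.987, 0.159, -0.0], [-0.0, -0.0, -1.0]]
ft_force: [-2.4, -0.6, 1.0]
width: 0.289
```

```bash
python3 q.py 1
```

```text
t 16.28 x' -1.76 y' 0.08 tipz 57.9 F x'y'z -2.45 -0.20 0.99 M x'y'z -0.044 0.715 0.024 tilt [-0. -0. -1.] w0.289
```

Emit:
play_rows(travel=[[0.0006, 0.0001, 0]], twist=[[0, 0, 0]], hand=[0])

```text
time_s: 16.37
ee_pos: [0.481, 0.1491, 0.2062]
tool_rot: [[-0.159, 0.987, 0.0], [0.987, 0.159, 0.0], [0.0, 0.0, -1.0]]
ft_force: [-2.2, -0.9, 0.3]
width: 0.291
```

```bash
python3 q.py 1
```

```text
t 16.37 x' -1.15 y' 0.09 tipz 57.9 F x'y'z -2.30 -0.49 0.30 M x'y'z 0.027 0.687 0.034 tilt [ 0.  0. -1.] w0.291
```

Emit:
play_rows(travel=[[0.0006, 0.0001, 0]], twist=[[0, 0, 0]], hand=[0])

```text
time_s: 16.45
ee_pos: [0.4816, 0.1492, 0.2062]
tool_rot: [[-0.159, 0.987, 0.0], [0.987, 0.159, 0.0], [0.0, 0.0, -1.0]]
ft_force: [-2.4, -0.4, 0.6]
width: 0.282
```

```bash
python3 q.py 1
```

```text
t 16.45 x' -0.53 y' 0.10 tipz 57.9 F x'y'z -2.38 0.02 0.64 M x'y'z 0.005 0.693 -0.027 tilt [ 0.  0. -1.] w0.282
```

Emit:
play_rows(travel=[[0.0006, 0.0001, 0]], twist=[[0, 0, 0]], hand=[0])

```text
time_s: 16.53
ee_pos: [0.4821, 0.1493, 0.2062]
tool_rot: [[-0.159, 0.987, -0.0], [0.987, 0.159, -0.0], [-0.0, -0.0, -1.0]]
ft_force: [-1.8, 0.1, -0.0]
width: 0.283
```

```bash
python3 q.py 1
```

```text
t 16.53 x' 0.05 y' 0.08 tipz 57.9 F x'y'z -1.73 0.39 -0.02 M x'y'z -0.083 0.715 -0.029 tilt [-0. -0. -1.] w0.283
```

Emit:
play_rows(travel=[[0.0006, 0.0001, 0]], twist=[[0, 0, 0]], hand=[0])

```text
time_s: 16.62
ee_pos: [0.4827, 0.1494, 0.2062]
tool_rot: [[-0.159, 0.987, -0.0], [0.987, 0.159, -0.0], [-0.0, -0.0, -1.0]]
ft_force: [-2.4, -0.3, -0.7]
width: 0.285
```

```bash
python3 q.py 1
```

```text
t 16.62 x' 0.60 y' 0.09 tipz 57.9 F x'y'z -2.40 0.12 -0.72 M x'y'z -0.011 0.867 0.029 tilt [-0. -0. -1.] w0.285
```

Emit:
play_rows(travel=[[0.0006, 0.0001, 0]], twist=[[0, 0, 0]], hand=[0])

```text
time_s: 16.7
ee_pos: [0.4832, 0.1495, 0.2061]
tool_rot: [[-0.159, 0.987, -0.0], [0.987, 0.159, -0.0], [-0.0, -0.0, -1.0]]
ft_force: [-3.3, 0.0, -1.0]
width: 0.283
```

```bash
python3 q.py 1
```

```text
t 16.70 x' 1.11 y' 0.09 tipz 57.8 F x'y'z -3.29 0.54 -0.97 M x'y'z -0.007 1.087 0.016 tilt [-0. -0. -1.] w0.283
```

Emit:
play_rows(travel=[[0.0004, 6e-05, 0]], twist=[[0, 0, 0]], hand=[0])

```text
time_s: 16.78
ee_pos: [0.4835, 0.1496, 0.2061]
tool_rot: [[-0.159, 0.987, -0.001], [0.987, 0.159, -0.0], [0.0, -0.001, -1.0]]
ft_force: [-4.0, -1.4, -0.1]
width: 0.289
```

```bash
python3 q.py 1; python3 q.py 2
```

```text
t 16.78 x' 1.42 y' 0.13 tipz 57.8 F x'y'z -4.16 -0.75 -0.10 M x'y'z -0.004 1.160 -0.045 tilt [-0.001 -0.    -1.   ] w0.289
t 16.83 x' 1.46 y' 0.11 tipz 57.8 F x'y'z -3.95 -0.16 -0.30 M x'y'z -0.042 1.169 -0.006 tilt [-0.001 -0.    -1.   ] w0.287
```

Emit:
play_rows(travel=[[0.0003, 5e-05, 0]], twist=[[0, 0, 0]], hand=[0])

```text
time_s: 16.92
ee_pos: [0.4838, 0.1496, 0.2061]
tool_rot: [[-0.159, 0.987, -0.001], [0.987, 0.159, -0.0], [-0.0, -0.001, -1.0]]
ft_force: [-3.6, -1.5, -0.4]
width: 0.287
```

```bash
python3 q.py 1; python3 q.py 3
```

```text
t 16.92 x' 1.70 y' 0.10 tipz 57.8 F x'y'z -3.78 -0.86 -0.44 M x'y'z -0.034 1.292 -0.018 tilt [-0.001 -0.    -1.   ] w0.287
t 17.02 x' 1.71 y' 0.11 tipz 57.8 F x'y'z -3.92 0.02 -0.50 M x'y'z -0.039 1.321 -0.010 tilt [-0.001 -0.    -1.   ] w0.287
```

Emit:
play_rows(travel=[[0.0003, 5e-05, 0]], twist=[[0, 0, 0]], hand=[0])

```text
time_s: 17.1
ee_pos: [0.484, 0.1496, 0.2061]
tool_rot: [[-0.159, 0.987, -0.001], [0.987, 0.159, -0.0], [-0.0, -0.001, -1.0]]
ft_force: [-5.5, -0.6, -0.6]
width: 0.287
```

```bash
python3 q.py 1; python3 q.py 3
```

```text
t 17.10 x' 1.96 y' 0.12 tipz 57.8 F x'y'z -5.57 0.28 -0.58 M x'y'z -0.051 1.417 0.037 tilt [-0.001 -0.    -1.   ] w0.287
t 17.20 x' 2.01 y' 0.10 tipz 57.8 F x'y'z -4.57 -0.04 -0.77 M x'y'z -0.029 1.475 0.005 tilt [-0. -0. -1.] w0.284
```

Emit:
play_rows(travel=[[-0.001, -0.00016, 0], [-0.0012, -0.0002, 0], [0, 0, 0.004], [0, 0, 0.008], [0, 0, 0.008], [0, 0, 0.008], [0, 0, 0.01], [0, 0, 0.012], [0, 0, 0.012], [0, 0, 0.01], [0, 0, 0]], twist=[[0, 0, 0], [0, 0, 0], [0, 0, 0], [0, 0, 0], [0, 0, 0], [0, 0, 0], [0, 0, 0], [0, 0, 0], [0, 0, 0], [0, 0, 0], [0, 0, 0]], hand=[0, 0, 0, 0, 0, 0, 0, 0, 0, 0, 0])

```text
time_s: 18.12
ee_pos: [0.483, 0.1494, 0.2807]
tool_rot: [[-0.159, 0.987, 0.004], [0.987, 0.159, 0.001], [-0.0, 0.004, -1.0]]
ft_force: [0.6, -0.6, -0.6]
width: 0.286
```

```bash
python3 k.py d1; python3 q.py 3
```

```text
t 18.2667 [0.4821 0.1493 0.2781] 9.163579730757544 [-0.1736  0.1673 -0.33  ] [ 0.0064  0.0245 -0.0167] 0.2859472958696515
in slot frame mm 0.04738233270384437 0.09161672489695935 tip z 0.12979455703314702 tilt [ 0.0002  0.     -1.    ]
t 18.37 x' -0.09 y' 0.10 tipz 129.6 F x'y'z -0.15 -0.18 -0.62 M x'y'z 0.012 0.001 -0.006 tilt [-0.001 -0.    -1.   ] w0.285
```

View pics/d1_w.png

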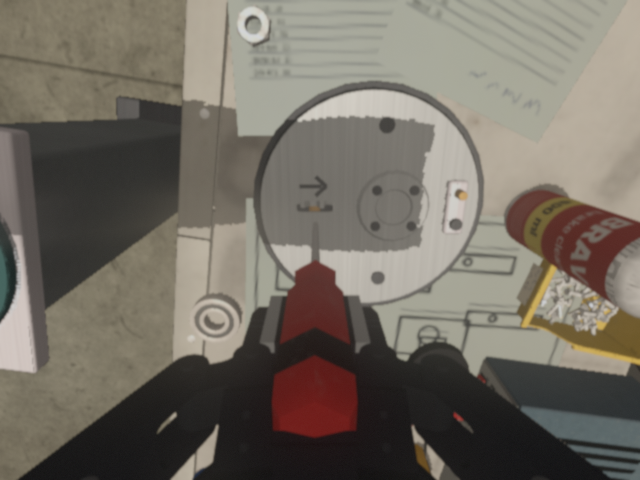

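View pics/d1_s.png

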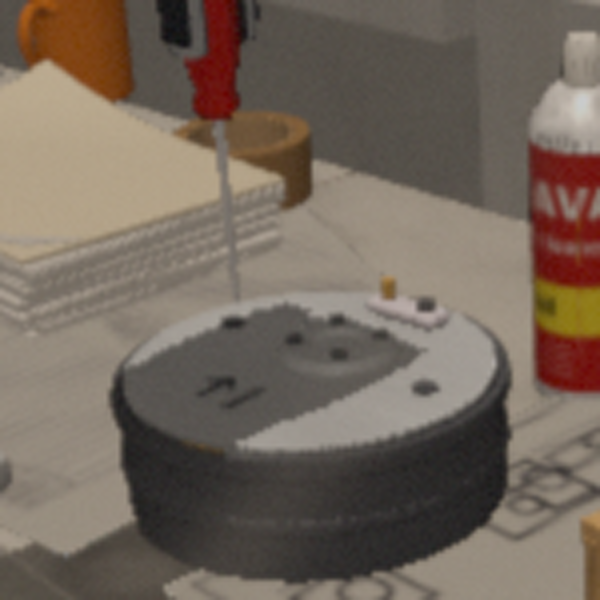

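Emit:
play_rows(travel=[[-0.012, -0.02, 0.002], [-0.015, -0.035, 0], [-0.015, -0.038, 0], [0, -0.04, 0], [0, -0.04, 0], [0, -0.04, 0], [0, -0.04, 0], [0, -0.04, 0], [0, -0.04, 0], [0, -0.03, 0], [0, -0.013, 0], [0, 0, 0]], twist=[[0, 0, 0], [0, 0, -0.03], [0, 0, -0.03], [0, 0, -0.03], [0, 0, -0.03], [0, 0, -0.03], [0, 0, -0.03], [0, 0, -0.025], [0, 0, -0.02], [0, 0, 0], [0, 0, 0], [0, 0, 0]], hand=[0, 0, 0, 0, 0, 0, 0, 0, 0, 0, 0, 0])

```text
time_s: 19.37
ee_pos: [0.4399, -0.229, 0.2794]
tool_rot: [[0.068, 0.998, -0.001], [0.998, -0.068, 0.0], [0.0, -0.001, -1.0]]
ft_force: [-0.7, 0.3, -1.3]
width: 0.287
```

```bash
cat > r.py <<'E'
from h import *
np.set_printoptions(precision=4,suppress=True)
o=env.get_obs();R=np.array(o["tool_rot"]);d=np.array([.5002,-.2264,.1603])-o["ee_pos"]
print(o["time_s"],"to hang",d,"yaw",np.degrees(np.arctan2(R[1,1],R[0,1])),"F",o["ft_force"],"M",o["moment"],"w",o["width"],"z",R[:,2])
E
python3 r.py
```

```text
19.3667 to hang [ 0.0603  0.0026 -0.1191] yaw -3.893437135343454 F [-0.7412  0.3248 -1.3263] M [-0.0244 -0.0217  0.033 ] w 0.2873674301397019 z [-0.001   0.0004 -1.    ]
```

Emit:
play_rows(travel=[[0.02, 0.001, 0], [0.025, 0.001, 0], [0.015, 0.0006, 0], [0, 0, 0], [0, 0, 0], [0, 0, 0]], twist=[[0, 0, 0.003], [0, 0, 0], [0, 0, 0], [0, 0, 0], [0, 0, 0], [0, 0, 0]], hand=[0, 0, 0, 0, 0, 0])

```text
time_s: 19.87
ee_pos: [0.4997, -0.223, 0.2801]
tool_rot: [[0.061, 0.998, -0.001], [0.998, -0.061, 0.0], [0.0, -0.001, -1.0]]
ft_force: [1.0, -0.2, -1.1]
width: 0.285
```

```bash
python3 r.py; python3 j.py h1 220 300 340 420; python3 r.py
```

```text
19.8667 to hang [ 0.0005 -0.0034 -0.1198] yaw -3.492705974064255 F [ 0.9669 -0.2026 -1.133 ] M [ 0.0417  0.0571 -0.0171] w 0.28470532282926503 z [-0.0006  0.0004 -1.    ]
t 19.9667 [ 0.4995 -0.2235  0.2804] -3.5399452106451146 [-0.1774  0.1898 -0.7755] 0.28486840037111394
19.9667 to hang [ 0.0007 -0.0029 -0.1201] yaw -3.5399452106451146 F [-0.1774  0.1898 -0.7755] M [-0.0129  0.0098 -0.0019] w 0.28486840037111394 z [-0.  0. -1.]
```

View pics/h1_s.png

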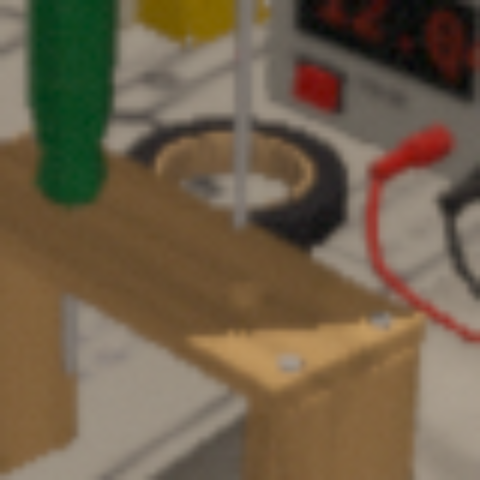

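View pics/h1_w.png

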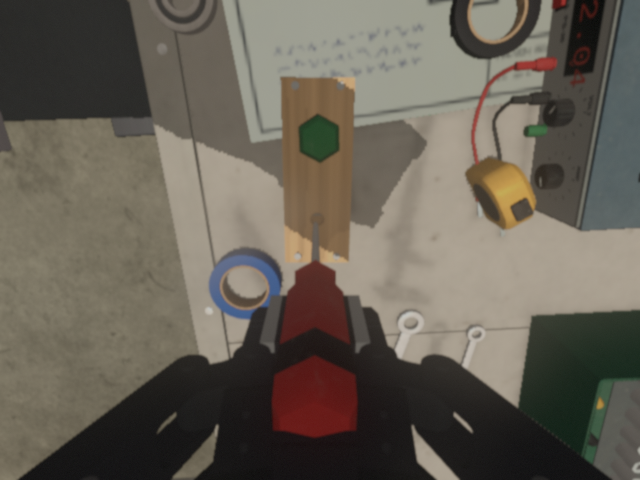

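Emit:
play_rows(travel=[[0.0007, -0.0028, -0.004], [0, 0, -0.004], [0, 0, 0], [0, 0, 0], [0, 0, 0]], twist=[[0, 0, -0.002], [0, 0, 0], [0, 0, 0], [0, 0, 0], [0, 0, 0]], hand=[0, 0, 0, 0, 0])

```text
time_s: 20.38
ee_pos: [0.5006, -0.2269, 0.2722]
tool_rot: [[0.064, 0.998, -0.0], [0.998, -0.064, 0.0], [0.0, -0.0, -1.0]]
ft_force: [1.1, 1.0, -0.4]
width: 0.286
```

```bash
python3 r.py
```

```text
20.3833 to hang [-0.0004  0.0005 -0.1119] yaw -3.679641099377702 F [ 1.1093  1.0411 -0.4075] M [-0.0252  0.0174  0.0318] w 0.2857389644309564 z [-0.0001  0.0001 -1.    ]
```

Emit:
play_rows(travel=[[-0.0003, 0.0003, -0.005], [0, 0, -0.005], [0, 0, -0.006], [0, 0, -0.006], [0, 0, 0], [0, 0, 0]], twist=[[0, 0, 0], [0, 0, 0], [0, 0, 0], [0, 0, 0], [0, 0, 0], [0, 0, 0]], hand=[0, 0, 0, 0, 0, 0])

```text
time_s: 20.88
ee_pos: [0.5003, -0.2265, 0.2498]
tool_rot: [[0.064, 0.998, -0.001], [0.998, -0.064, 0.0], [0.0, -0.001, -1.0]]
ft_force: [0.3, 0.3, -0.2]
width: 0.287
```

```bash
python3 r.py
```

```text
20.8833 to hang [-0.0001  0.0001 -0.0895] yaw -3.6637751221798145 F [ 0.31    0.329  -0.1602] M [0.0861 0.0286 0.0084] w 0.2868618430486691 z [-0.0007  0.0005 -1.    ]
```

Through the hole (tip at 0.1015, no contact force). Lower to just above the seat.

Emit:
play_rows(travel=[[0, 0, -0.01], [0, 0, -0.015], [0, 0, -0.015], [0, 0, -0.015], [0, 0, -0.015], [0, 0, -0.01], [0, 0, -0.006], [0, 0, 0], [0, 0, 0], [0, 0, 0]], twist=[[0, 0, 0], [0, 0, 0], [0, 0, 0], [0, 0, 0], [0, 0, 0], [0, 0, 0], [0, 0, 0], [0, 0, 0], [0, 0, 0], [0, 0, 0]], hand=[0, 0, 0, 0, 0, 0, 0, 0, 0, 0])

```text
time_s: 21.72
ee_pos: [0.5009, -0.2268, 0.165]
tool_rot: [[0.064, 0.998, 0.001], [0.998, -0.064, -0.001], [-0.001, 0.001, -1.0]]
ft_force: [-0.1, -0.4, -0.8]
width: 0.287
```

```bash
python3 r.py
```

```text
21.7167 to hang [-0.0007  0.0004 -0.0047] yaw -3.6705771423337206 F [-0.1408 -0.4044 -0.7561] M [-0.0347  0.0221  0.0054] w 0.28729490515924716 z [ 0.001  -0.0006 -1.    ]
```

Emit:
play_rows(travel=[[0, 0, -0.002], [0, 0, -0.0015], [0, 0, 0], [0, 0, 0]], twist=[[0, 0, 0], [0, 0, 0], [0, 0, 0], [0, 0, 0]], hand=[0, 0, 0, 0])

```text
time_s: 22.05
ee_pos: [0.5005, -0.2266, 0.1608]
tool_rot: [[0.064, 0.998, 0.0], [0.998, -0.064, -0.0], [-0.0, 0.0, -1.0]]
ft_force: [0.1, -0.2, 0.0]
width: 0.288
```

```bash
python3 r.py
```

```text
22.05 to hang [-0.0003  0.0002 -0.0005] yaw -3.6679311606725147 F [ 0.115  -0.183   0.0267] M [ 0.0118 -0.0081  0.0672] w 0.2880350572914429 z [ 0. -0. -1.]
```

Emit:
play_rows(travel=[[-0.0002, 0.0001, -0.0005], [0, 0, 0], [0, 0, 0]], twist=[[0, 0, 0], [0, 0, 0], [0, 0, 0]], hand=[0, 0, 0])

```text
time_s: 22.3
ee_pos: [0.5004, -0.2266, 0.1603]
tool_rot: [[0.064, 0.998, 0.0], [0.998, -0.064, -0.0], [-0.0, 0.0, -1.0]]
ft_force: [0.3, -0.0, 0.6]
width: 0.284
```

```bash
python3 r.py
```

```text
22.3 to hang [-0.0002  0.0002 -0.    ] yaw -3.6671611682229805 F [ 0.3183 -0.0004  0.6396] M [ 0.0352  0.0064 -0.0162] w 0.28380078008330406 z [ 0.0002 -0.0002 -1.    ]
```

Emit:
play_rows(travel=[[0, 0, -0.0003], [0, 0, 0], [0, 0, 0], [0, 0, 0], [0, 0, 0], [0, 0, 0], [0, 0, 0], [0, 0, 0], [0, 0, 0]], twist=[[0, 0, 0], [0, 0, 0], [0, 0, 0], [0, 0, 0], [0, 0, 0], [0, 0, 0], [0, 0, 0], [0, 0, 0], [0, 0, 0]], hand=[0, 0.3, 0.35, 0.45, 0.7, 1, 1, 1, 1])

```text
time_s: 23.05
ee_pos: [0.5003, -0.2265, 0.1599]
tool_rot: [[0.064, 0.998, 0.0], [0.998, -0.064, -0.0], [-0.0, 0.0, -1.0]]
ft_force: [-0.7, 0.8, -0.4]
width: 1.001
```

```bash
python3 r.py; python3 j.py h2 170 340 300 460
```

```text
23.05 to hang [-0.0001  0.0001  0.0004] yaw -3.6683478631958923 F [-0.7158  0.8171 -0.3517] M [-0.0067  0.0097  0.0058] w 1.0007269062361261 z [ 0.0001 -0.     -1.    ]
t 23.15 [ 0.5003 -0.2265  0.1599] -3.6662386881495297 [0.5457 0.2327 0.1516] 1.0005878849358725
```

View pics/h2_s.png

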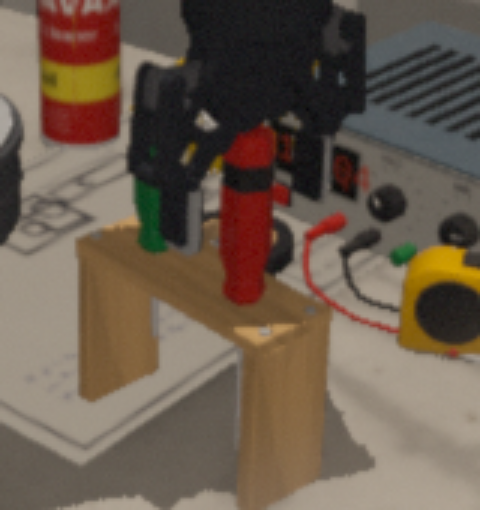

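View pics/h2_w.png

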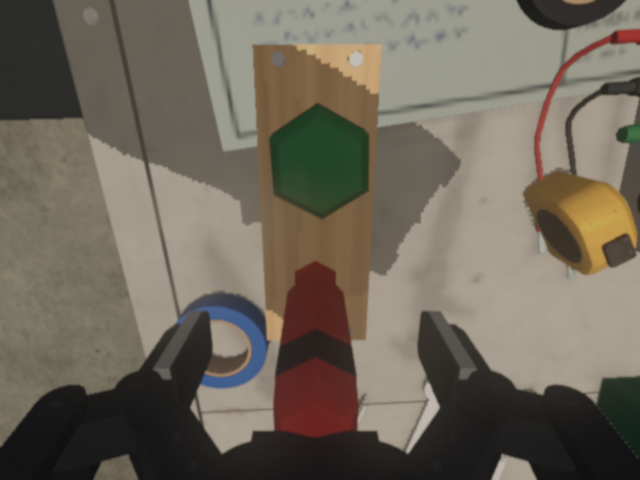

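Upright and seated. Withdraw straight up, then look over the result.

Emit:
play_rows(travel=[[0, 0, 0.01], [0, 0, 0.02], [0, 0, 0.03], [0, 0, 0.03], [0, 0, 0.02], [-0.02, 0, 0.01], [-0.03, 0, 0], [-0.03, 0, 0], [-0.03, 0, 0], [-0.03, 0, 0], [0, 0, 0], [0, 0, 0]], twist=[[0, 0, 0], [0, 0, 0], [0, 0, 0], [0, 0, 0], [0, 0, 0], [0, 0, 0], [0, 0, 0], [0, 0, 0], [0, 0, 0], [0, 0, 0], [0, 0, 0], [0, 0, 0]], hand=[1, 1, 1, 1, 1, 1, 1, 1, 1, 1, 1, 1])

```text
time_s: 24.15
ee_pos: [0.3594, -0.2265, 0.2804]
tool_rot: [[0.066, 0.998, 0.001], [0.998, -0.066, -0.001], [-0.001, 0.001, -1.0]]
ft_force: [0.6, -0.1, -0.1]
width: 0.999
```

```bash
cat > z.py <<'E'
from h import *
np.set_printoptions(precision=4,suppress=True)
fs=[grab_frame("top") for _ in range(3)];f=fs[-1];s=grab_frame("scene");o=env.get_obs();print(o["time_s"],o["ee_pos"],o["ft_force"],o["moment"])
C=cloud(f);r,c=np.mgrid[0:480,0:640];p=f["pixels"].astype(int)
red=(p[...,2]>100)&(p[...,1]<80)&(p[...,0]<90)&(c>380)&(c<425)&(r>205)&(r<260)
grn=(p[...,1]>70)&(p[...,2]<60)&(p[...,0]<90)&(c>345)&(c<380)&(r>205)&(r<250)
for n,k in (("red",red),("grn",grn)):
    print(n,k.sum(),np.argwhere(k).mean(0),C[k&(C[...,2]>.18)].mean(0))
for t in("bearing","roll"): print(t,[(x["location"],x["confidence"]) for x in mark_of(t,f)[:1]])
cv2.imwrite("pics/z_s.png",s["pixels"]);cv2.imwrite("pics/z_t.png",f["pixels"])
cv2.imwrite("pics/z_sz.png",cv2.resize(s["pixels"][170:340,300:460],(480,510)))
E
python3 z.py
```

```text
24.35 [ 0.361  -0.2266  0.2798] [0.5532 0.182  0.3491] [ 0.0318 -0.0049  0.0131]
red 116 [233.4138 405.8276] [ 0.4991 -0.2266  0.2119]
grn 63 [228.7937 367.2063] [ 0.506  -0.1542  0.2121]
bearing [([291.8, 299.8], 0.76)]
roll [([283.2, 435.3], 0.54)]
```

View pics/z_t.png

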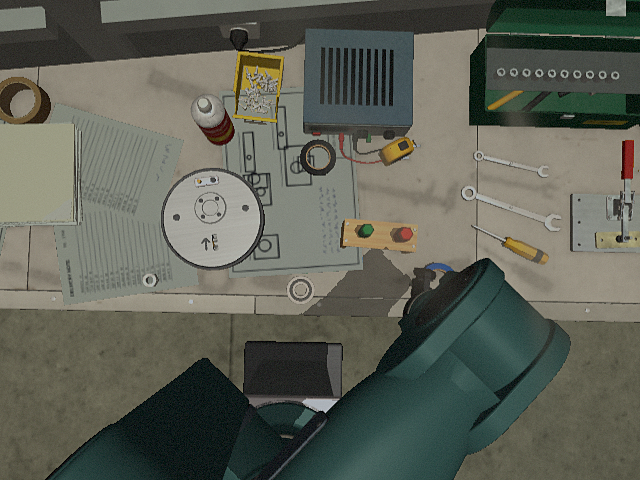

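View pics/z_sz.png

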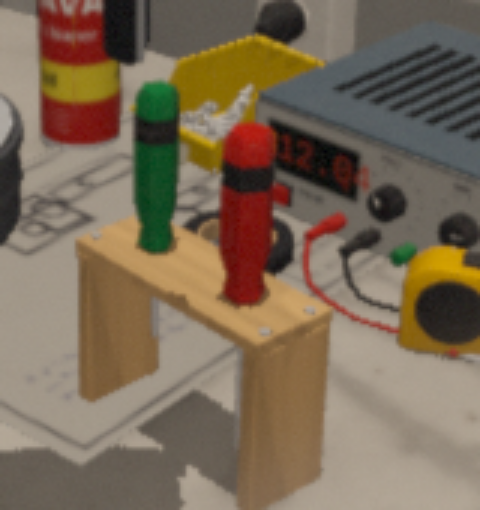

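```bash
python3 -c "
from h import *
print(env.job_done())"
```

```text
the job is handed in; nothing more can be done
None
```

I took the red, longer screwdriver from the rack and turned the star wheel in the arrow's direction, using two strokes on successive teeth. The wheel is snug by feel, the screwdriver is back in its own hole, and the job is handed in at about 24 s of the 67 s allowed.

- **Wheel:** It turned freely at about 2 N, then stiffened steadily partway through the second stroke. I stopped at about 4.4 N (wrist moment 1.47 N m against about 0.72 N m when free). One noisy single force reading showed 5.6 N, but the averages next to it did not. I backed off and lifted the blade out, with no measurable push on the plate. Snugness rests on this force measurement; I did not read the lining directly.
- **Screwdriver:** It went down the hole without contact and is seated upright. Its handle end is at 0.212 m, as at the start, and within about 1 mm of its original position.
- **Everything else:** The shorter screwdriver measured unmoved. The bearing and the roll look in place, though the arm partly hid the roll in the last picture. The network's bearing mark read about 5 px off its first reading. I never went near the bearing, so I put that down to network scatter.
- **Camera disagreement:** The wrist camera read about 2 mm off the top camera. I trusted the top camera, which the grasp and the blade-to-slot view confirmed.

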